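Load the dry box after checking its lid hinge

TASK

Lift the dry box's lid about half way and let go of it for a good second to test that its friction hinge holds it there, then open it all the way. Stand every circuit-board cassette from the green mat upright on the floor of the box's large bay, and carry the desiccant canister from its drying stand to the small blue-floored bay, setting it down upright without dropping it. Finally close the lid fully without slamming it, and leave the solder spool, meter and flux jar where they are.

Things in the scene. Friction and masses are not known exactly. Their poses are not given: they have to be found in the camera images.
- drybox: White box fixed to the bench, 180 (x) by 340 (y) by 95 mm high, walls and floor 5 mm; origin at the centre of its underside; dial on its front (-x), lid hinge on its far (+x) rim. Inside, x -85 to 85 mm; a divider 35 mm lower than the rim parts the large bay (y -165 to 45 mm) from the small blue-floored bay (y 50 to 165). In the bays open the fingers only as far as needed: the walls are near.
- lid (a joint): Lid angle in rad: 0 closed flat on the rim, 1.9 fully open at its stop, leaning back past upright. Friction hinge: the lid stays where it is left; it takes about 5 N at the handle to lift, 1 N to lower. The lid is a flat plate 180 by 340 by 8 mm, clear with a grey frame.
- lid_handle (a point): Centre of the lid's blue bar handle: a round bar 10 mm thick along the box's y, 100 mm clear between its end legs, its axis 42 mm above the lid's top face. From the hinge, in the lid's own frame, it lies at x -168, z +50 mm. The axes turn with the lid; with the lid closed they are those of the box.
- lid_hinge (a point): Centre of the hinge axis (along the box's y) at the far rim: x = 90, y = 0, z = 95.5 mm in the box's frame. At lid angle a the handle lies at x = -168 cos a + 50 sin a, z = 168 sin a + 50 cos a (mm) from it, along the box's x and up.
- stand: Drying stand: grey block with a dark steel top, 150 by 150 by 50 mm high, fixed to the bench; origin at the centre of its underside. It stands left or right of the box, on the side without the mat.
- canister: Round aluminium desiccant canister with an orange band, standing upright on the stand; diameter 60 mm, body 55 mm high, 0.3 kg; origin at the centre of its underside, z up. Its fixed steel handle is an arch over the top: a straight round bar 8 mm thick along the canister's x, 52 mm long, its axis 80 mm above the origin (25 mm clear above the body's top).
- mat: Thin green antistatic mat, 240 (x) by 200 (y) mm, 1 mm thick, flat on the bench; origin at its centre. It lies left or right of the box, and the board cassettes stand on it.
- board1: Board cassette: green circuit board standing on edge in a black foot 60 (x) by 44 (y) by 10 mm, with a white grip block along its top edge 44 (x) by 12 (y) by 18 mm, between 58 and 76 mm above the origin; origin at the centre of its underside, z up; 0.12 kg. To be gripped across the 12 mm of the grip block. Three to five cassettes are there at a start (None if absent).
- board2: Board cassette: green circuit board standing on edge in a black foot 60 (x) by 44 (y) by 10 mm, with a white grip block along its top edge 44 (x) by 12 (y) by 18 mm, between 58 and 76 mm above the origin; origin at the centre of its underside, z up; 0.12 kg. To be gripped across the 12 mm of the grip block. Three to five cassettes are there at a start (None if absent).
- board3: Board cassette: green circuit board standing on edge in a black foot 60 (x) by 44 (y) by 10 mm, with a white grip block along its top edge 44 (x) by 12 (y) by 18 mm, between 58 and 76 mm above the origin; origin at the centre of its underside, z up; 0.12 kg. To be gripped across the 12 mm of the grip block. Three to five cassettes are there at a start (None if absent).
- board4: Board cassette: green circuit board standing on edge in a black foot 60 (x) by 44 (y) by 10 mm, with a white grip block along its top edge 44 (x) by 12 (y) by 18 mm, between 58 and 76 mm above the origin; origin at the centre of its underside, z up; 0.12 kg. To be gripped across the 12 mm of the grip block. Three to five cassettes are there at a start (None if absent).
- board5: Board cassette: green circuit board standing on edge in a black foot 60 (x) by 44 (y) by 10 mm, with a white grip block along its top edge 44 (x) by 12 (y) by 18 mm, between 58 and 76 mm above the origin; origin at the centre of its underside, z up; 0.12 kg. To be gripped across the 12 mm of the grip block. Three to five cassettes are there at a start (None if absent).
- spool: Bystander: solder spool, 60 mm across, 50 mm high; origin at the centre of its underside.
- meter: Bystander: grey hand-held meter lying flat, 150 by 75 by 35 mm; origin at the centre of its underside.
- fluxjar: Bystander: small blue jar with a white cap, 40 mm across, 45 mm high; origin at the centre of its underside.
Not all that is in view belongs to the job. Leave any pink look-alike of the board1 alone.

How it is judged:
By the outcome, as a careful person would: the job done as asked, in the order asked, and still so for the second after the job is handed in, with the robot touching nothing.
Of board1, board2, board3, board4, board5 only 3 to 5 are there at a start; the rules pass over those that are not, and their reading is None.
At some moment in a run one of board1, board2, board3, board4, board5 may be knocked a few centimetres aside while the robot is not near it.
It also fails if it takes over 210 s, if anything falls off the work surface, if the arm or the gripper's body presses on something with over 40 N, if the wrist force passes 120 N, or if a joint passes its speed limit or range.

ROBOT

A 6-joint arm with a two-finger parallel gripper is mounted at the origin on the work surface. World frame = base frame: x ahead of the robot, y to its left, z up, the work surface at z = 0. Lengths are in m, angles in degrees, forces in N, time in s.
With the tool pointing down it reaches from about 0.35 to 0.875 m from the base axis. Payload 4.2 kg.
Tool frame: the origin (TCP) lies midway between the tips of the shut fingers; the grasp point (between the pads) lies 19 mm behind it; x points along the fingers, y is the direction in which the jaws open and shut, and the axes are right-handed (so a half turn about x gives the same grasp; the last joint's range is limited). The gripper opens to 87 mm and grips with 3 to 60 N. Pads are 19 mm wide; open, the fingers measure 117 mm over their backs; the gripper's body (75 mm by 190 mm) begins 51 mm behind the grasp point.
Start: joints at [-60.642, 22.042, 0.453, 0, -68.411, -14.817], TCP at [0.157, -0.605, 0.223] pointing down, gripper open.
Joint ranges: [-179.83, 179.83], [-69.29, 118.12], [-61.27, 80.66], [-181.25, 117.63], [-171.15, -9.14], [-177.46, 177.46]. Speed limits (degrees/s): [159.86, 159.86, 180, 180, 180, 180].

INTERFACE

Orientations are given as a 3x3 rotation matrix whose columns are the frame's x, y, z axes.
In Python, from station import r gives the robot as it stands.
- The arm moves only by the tool play_rows, never from a script. Its argument "plan" is a list that holds one entry, the list of rows, each a list of 6 numbers: the shift along the tool's x, y, z in cm, then the turn, a rotation vector about the tool's x, y, z in units of 10 degrees (1.0 is 10 degrees). A call has 1 to 5 rows; each row is the pose to reach, as a shift and turn from the pose commanded when the call began, along the tool's axes at that moment; what a row does not reach only later rows make up. A row lasts 1/8 s, in which the tool goes at most 62.5 mm and 10.7 degrees, less where a joint would pass 70% of its speed; a pose out of reach is approached as far as the arm can. A call with a gripper value outside its range is refused whole. "hand" is the opening, from 0 (shut) to 1 (fully open), set as the call begins (left out, the last holds). The fingers move at their own pace and stop on an object; the grip force is fixed at half the most. Time passes only in rows, so rows that repeat a pose let the fingers close. It gives the time, the measured TCP pose, the force and the opening at its end, in the units of the state.
- r.sense(): the state, without advancing time (a new reading comes with each control period).
- r.capture(name): name is "scene" or "top" or "wrist"; returns (picture, depth): 420x560x3 uint8, blue, green, red; 420x560 float32, m along the optical axis (not along the pixel's ray), 0 where there is no reading.
- r.get_calibration(name): a dict with "vfov" (degrees; the focal length in pixels is half the picture's height over the tangent of half this angle, whatever the lens; pixels are square), "cx", "cy" (the principal point, pixels), "distortion" ([k1, k2, p1, p2, k3] as OpenCV has them; the pictures are not rectified), "rvec" (rotation vector, rad) and "tvec" (3), from world to camera coordinates, as OpenCV has them. Camera axes: x right, y down, z forward; pixel columns grow to the right and rows downward; lengths in m; the calibration is good to about 2 mm. A picture is of the moment at which its call begins: read the wrist's pose just before it. get_calibration takes no time and is no camera call; for the wrist camera it gives the pose at the moment of the call.
- r.finish_job(): hands the job in, once; it reports no verdict.
The state is a dict: "time_s": time; "joints": joint angles; "joint_velocities": joint speeds; "effort": joint torques, N m; "tcp_pos": TCP position; "ee_rot": TCP orientation; "wrist_force": force on the tool from outside, world axes, zero at the start; "moment": the same for the moment, N m; "gripper_width": opening from 0.0 (shut) to 1.0 (fully open).
Only numpy, scipy, OpenCV 4.12 (cv2) and the standard library are available. Lean on these libraries where they do the work, as an engineer would, in place of code of your own. Each camera call takes 0.05 s, during which the arm holds its last target.

## Working session

There is one attempt and no reset: what is moved stays moved. The work goes in short steps, Python scripts to look and compute and a tool call to move; the robot and the scene stay as the last step left them, time stands still between calls to the robot, and variables do not carry over. Pictures are saved under pics/ and viewed, and the job is handed in when it is done.

Besides the shell and the picture viewer there is one more tool, called after "Request:" as a command line: name --argument value ..., lists and objects as JSON in quotes. play_rows: Moves the arm, as the interface text tells. Its arguments: {"type":"object","properties":{"plan":{"type":"array","items":{"type":"array","items":{"type":"array","items":{"type":"number"}}}},"hand":{"type":"number"}},"required":["plan"]}

```bash
mkdir -p pics; ls; cat > h.py <<'E'
import numpy as np,cv2
from station import r
def cal(n):
    c=r.get_calibration(n); f=210/np.tan(np.radians(c["vfov"])/2)
    K=np.array([[f,0,c["cx"]],[0,f,c["cy"]],[0,0,1.]]);R=cv2.Rodrigues(np.array(c["rvec"],float))[0]
    return K,np.array(c["distortion"],float),R,np.array(c["tvec"],float).reshape(3)
def ray(C,px):
    K,D,R,t=C
    u=cv2.undistortPoints(np.array(px,float).reshape(-1,1,2),K,D).reshape(-1,2)
    d=np.c_[u,np.ones(len(u))]@R
    return -R.T@t,d
def onz(C,px,z):
    o,d=ray(C,px); s=(z-o[2])/d[:,2]; return o+d*s[:,None]
def proj(C,P):
    K,D,R,t=C
    return cv2.projectPoints(np.array(P,float).reshape(-1,1,3),cv2.Rodrigues(R)[0],t,K,D)[0].reshape(-1,2)
def cloud(C,dep):
    K,D,R,t=C; v,u=np.mgrid[0:420,0:560]
    o,d=ray(C,np.c_[u.ravel(),v.ravel()])
    P=o+d*dep.reshape(-1,1); P[dep.ravel()==0]=np.nan
    return P.reshape(420,560,3)
def tri(obs):
    A=np.zeros((3,3));b=np.zeros(3)
    for C,px in obs:
        o,d=ray(C,px);d=d[0]/np.linalg.norm(d[0]);M=np.eye(3)-np.outer(d,d);A+=M;b+=M@o
    return np.linalg.solve(A,b)
def st():
    s=r.sense(); print(round(s["time_s"],2),np.round(s["tcp_pos"],4),"F",np.round(s["wrist_force"],1),"w",round(s["gripper_width"],3));print(np.round(s["joints"],1)); print(np.round(s["ee_rot"],3)); return s
def snap(n,f):
    C=cal(n);im,d=r.capture(n);cv2.imwrite("pics/%s.png"%f,im);np.savez("pics/%s.npz"%f,im=im,d=d,K=C[0],D=C[1],R=C[2],t=C[3]);return C,im,d
def load(f):
    z=np.load("pics/%s.npz"%f);return (z["K"],z["D"],z["R"],z["t"]),z["im"],z["d"]
E
python3 - <<'E'
from h import *
st()
for n in("scene","top","wrist"):
    C,im,d=snap(n,n+"0"); print(n,C[0][0],C[1],-C[2].T@C[3],C[2][2])
E
```

```text
pics
0.0 [ 0.1568 -0.6044  0.2215] F [-0.   0.5 -0.1] w 0.998
[-60.6  22.1   0.4  -0.  -68.4 -14.8]
[[-0.001 -0.251  0.968]
 [ 0.002  0.968  0.251]
 [-1.     0.002 -0.   ]]
scene [518.25016103   0.         275.45976674] [0.05772362 0.         0.         0.         0.        ] [1.5688883  0.65740972 0.87227291] [-0.72798864 -0.42082714 -0.5412366 ]
top [383.33131291   0.         283.36100551] [-0.05830434  0.          0.          0.          0.        ] [0.38511037 0.06307351 1.30548869] [ 0.12362766 -0.01705904 -0.99218204]
wrist [352.41046774   0.         283.86451837] [0.01918187 0.         0.         0.         0.        ] [ 0.08881876 -0.62130233  0.38310684] [ 0.24882988  0.06570651 -0.96631586]
```

View pics/scene0.png

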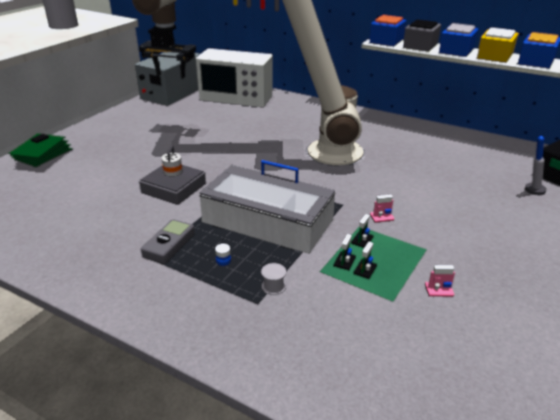

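View pics/top0.png

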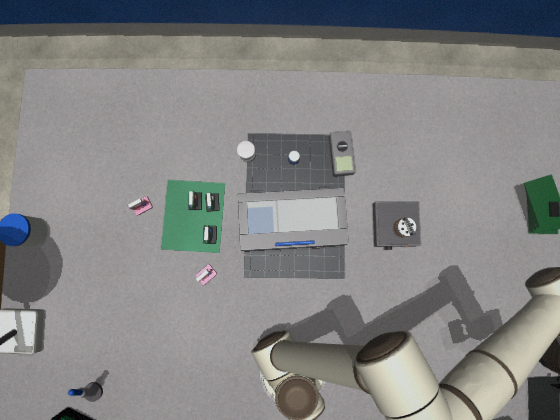

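View pics/wrist0.png

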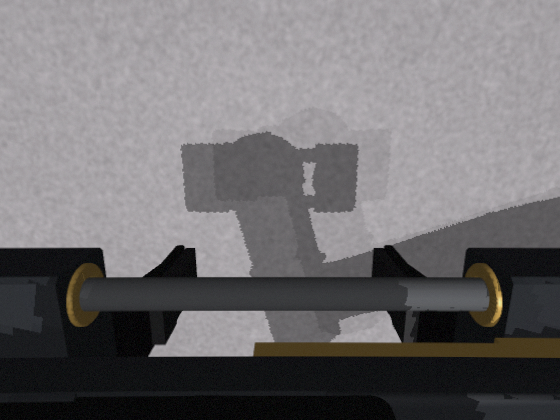

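```bash
python3 - <<'E'
from h import *
C,im,d=load("top0")
cv2.imwrite("pics/topcrop.png",cv2.resize(im[120:300,110:440],None,fx=2.4,fy=2.4,interpolation=cv2.INTER_CUBIC))
P=cloud(C,d)
for p in [(195,200),(212,203),(210,235),(195,193),(140,205),(206,275),(243,195),(345,195),(243,242),(347,238),(295,243),(280,245),(310,243),(407,227),(380,210),(417,240),(194,245)]:
    print(p,np.round(P[p[1],p[0]],3))
C,im,d=load("scene0")
cv2.imwrite("pics/scenecrop.png",cv2.resize(im[130:310,130:470],None,fx=2.3,fy=2.3,interpolation=cv2.INTER_CUBIC))
E
```

```text
(195, 200) [0.568 0.343 0.01 ]
(212, 203) [0.554 0.278 0.044]
(210, 235) [0.45  0.287 0.01 ]
(195, 193) [0.592 0.343 0.014]
(140, 205) [0.546 0.523 0.029]
(206, 275) [0.318 0.29  0.045]
(243, 195) [0.573 0.171 0.105]
(345, 195) [ 0.595 -0.173 -0.002]
(243, 242) [0.425 0.167 0.104]
(347, 238) [ 0.442 -0.159  0.101]
(295, 243) [0.422 0.007 0.149]
(280, 245) [0.416 0.052 0.15 ]
(310, 243) [ 0.423 -0.039  0.146]
(407, 227) [ 0.479 -0.351  0.105]
(380, 210) [ 0.539 -0.28   0.05 ]
(417, 240) [ 0.44  -0.402  0.052]
(194, 245) [0.415 0.341 0.002]
```

View pics/topcrop.png

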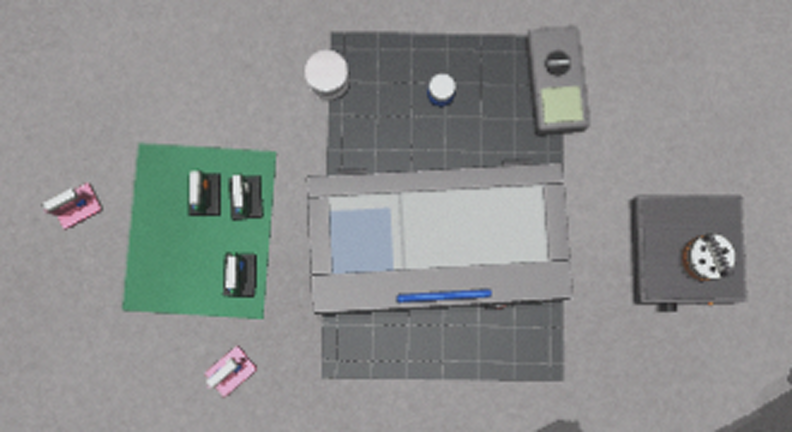

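View pics/scenecrop.png

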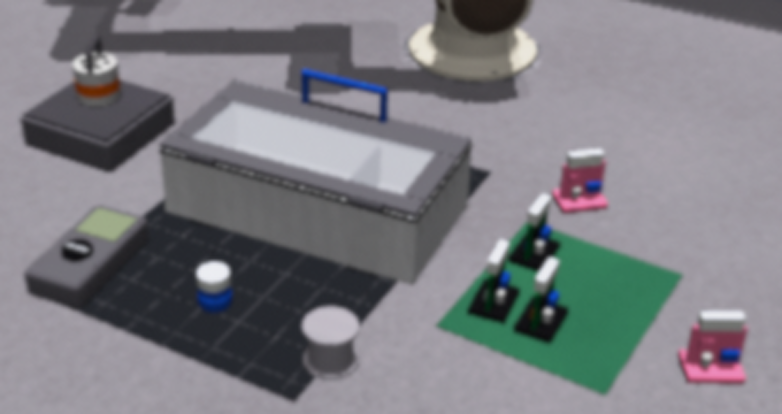

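The top view shows three green cassettes at (195,200), (212,203) and (210,235). They could be confused with the pink look-alikes at (140,205) and (206,275), which I'll leave alone. The blue lid handle is at (295,243), the canister on the stand at (407,227), and the mat is on the left. Next I'll measure the box and handle.

```bash
python3 - <<'E'
from h import *
def blue(im):
    h=cv2.cvtColor(im,cv2.COLOR_BGR2HSV); return ((h[...,0]>105)&(h[...,0]<128)&(h[...,1]>150)&(h[...,2]>60)).astype(np.uint8)
obs={}
for n,roi in(("top0",(265,232,325,255)),("scene0",(255,155,305,190))):
    C,im,d=load(n); m=np.zeros((420,560),np.uint8); x0,y0,x1,y1=roi; m[y0:y1,x0:x1]=blue(im)[y0:y1,x0:x1]
    n_,l,s,c=cv2.connectedComponentsWithStats(m); print(n,[(list(map(int,a))) for a in s[1:]])
    ys,xs=np.nonzero(m); P=cloud(C,d)[m>0]
    if n=="top0":
        (cx,cy),_,_=cv2.minAreaRect(np.c_[xs,ys].astype(np.float32)); vx,vy,x,y=cv2.fitLine(np.c_[xs,ys].astype(np.float32),cv2.DIST_L2,0,.01,.01).ravel()
        t=(xs-x)*vx+(ys-y)*vy; E=[(x+vx*a,y+vy*a) for a in(t.min(),t.max())]; print(E)
        W=onz(C,E,.149);print(np.round(W,4),np.degrees(np.arctan2(*(W[0]-W[1])[[0,1]])))
    print(np.round(np.nanmedian(P,0),4),np.nanmax(P[:,2]))
# box edges from cloud: top-camera lid frame height ~.1035
C,im,d=load("top0");P=cloud(C,d)
m=(abs(P[...,2]-.104)<.015)&(abs(P[...,1])<.25)&(P[...,0]>.3)
m=cv2.morphologyEx(m.astype(np.uint8),cv2.MORPH_OPEN,np.ones((3,3)))
ys,xs=np.nonzero(m);
W=onz(C,np.c_[xs,ys],.1035)[:,:2].astype(np.float32)
rc=cv2.minAreaRect(W);print("lid rect",rc)
m=(abs(P[...,2]-.05)<.012)&(P[...,1]<-.22)&(P[...,1]>-.5)&(P[...,0]>.3)
m=cv2.morphologyEx(m.astype(np.uint8),cv2.MORPH_OPEN,np.ones((3,3)));ys,xs=np.nonzero(m)
print("stand",cv2.minAreaRect(onz(C,np.c_[xs,ys],.05)[:,:2].astype(np.float32)))
E
```

```text
top0 [[276, 241, 38, 5, 83]]
[(np.float64(275.9408658397498), np.float64(243.99145698202426)), (np.float64(313.0478282251577), np.float64(241.81572137817852))]
[[ 0.4187  0.064   0.149 ]
 [ 0.4268 -0.0477  0.149 ]] -4.113101074191648
[0.4225 0.0097 0.1501] 0.15689632454836633
scene0 [[261, 160, 37, 22, 147]]
[ 0.4258 -0.0017  0.1469] 0.15352622053868825
lid rect ((0.5043414831161499, 0.013366922736167908), (0.18852390348911285, 0.3401201665401459), 4.110861778259277)
stand ((0.49661144614219666, -0.3388935327529907), (0.14706245064735413, 0.1496737152338028), 0.6406203508377075)
```

```bash
cat >> h.py <<'E'
def go(p,yaw=None,s=None):
    """shift cm, turn (10deg) to reach world TCP p with tool down, tool z at yaw deg"""
    s=s or r.sense(); R=np.array(s["ee_rot"]); dp=R.T@(np.array(p)-s["tcp_pos"])*100
    if yaw is None: yaw=np.degrees(np.arctan2(R[1,2],R[0,2]))
    c,q=np.cos(np.radians(yaw)),np.sin(np.radians(yaw)); T=np.array([[0,q,c],[0,-c,q],[-1,0,0]])
    rv=np.degrees(cv2.Rodrigues(R.T@T)[0].ravel())/10
    print("->",np.round(p,4),round(yaw,1),"shift",np.round(dp,2),"turn",np.round(rv,2))
E
python3 - <<'E'
from h import *
s=st()
go([.40,.01,.30],94.1)
E
```

```text
0.15 [ 0.1569 -0.6045  0.2217] F [-0.2  0.2  0.8] w 0.999
[-60.6  22.1   0.4  -0.  -68.4 -14.8]
[[-0.    -0.251  0.968]
 [ 0.002  0.968  0.251]
 [-1.     0.002 -0.   ]]
-> [0.4  0.01 0.3 ] 94.1 shift [-7.74 53.4  38.96] turn [ 0.01  6.92 -5.76]
```

```bash
sed -i 's/\[\[0,q,c\],\[0,-c,q\]/[[0,-q,c],[0,c,q]/' h.py
python3 - <<'E'
from h import *
go([.40,.01,.30],94.1)
E
```

```text
-> [0.4  0.01 0.3 ] 94.1 shift [-7.74 53.4  38.96] turn [-7.96  0.01 -0.01]
```

Request:
play_rows --plan '[[[-2,4,3,-0.7,0,0],[-4,9,7,-1.5,0,0],[-6,14,10.5,-2.2,0,0],[-7.7,19,14,-3,0,0],[-7.7,24,17.5,-3.8,0,0]]]' --hand 0.6

```text
time_s: 0.78
tcp_pos: [0.2649, -0.3325, 0.3006]
ee_rot: [[0.002, -0.796, 0.605], [-0.002, 0.605, 0.796], [-1.0, -0.003, 0.0]]
wrist_force: [1.6, 0.5, 0.9]
gripper_width: 0.617
```

```bash
python3 - <<'E'
from h import *
st();go([.40,.01,.30],94.1)
E
```

```text
0.78 [ 0.2649 -0.3325  0.3006] F [1.6 0.5 0.9] w 0.617
[-29.4  -1.2 -17.5   0.  -73.5  -7.9]
[[ 0.002 -0.796  0.605]
 [-0.002  0.605  0.796]
 [-1.    -0.003  0.   ]]
-> [0.4  0.01 0.3 ] 94.1 shift [3.000e-02 9.970e+00 3.544e+01] turn [-4.13 -0.01  0.02]
```

Request:
play_rows --plan '[[[0,1.5,5.5,-0.7,0,0],[0,3.5,11,-1.4,0,0],[0,5,16.5,-2.2,0,0],[0,6.5,22,-3,0,0],[0,8,27.5,-3.6,0,0]]]'

```text
time_s: 1.4
tcp_pos: [0.368, -0.065, 0.2996]
ee_rot: [[0.001, -1.0, 0.021], [0.0, 0.021, 1.0], [-1.0, -0.001, 0.0]]
wrist_force: [-0.5, -1.4, 0.4]
gripper_width: 0.601
```

Request:
play_rows --plan '[[[0,2.5,4,-0.3,0,0],[0,5,7,-0.5,0,0],[0,5,7,-0.5,0,0]]]'

```text
time_s: 1.78
tcp_pos: [0.3186, 0.0058, 0.2995]
ee_rot: [[0.001, -0.998, -0.068], [0.001, -0.068, 0.998], [-1.0, -0.001, 0.001]]
wrist_force: [0.5, 0.0, 0.6]
gripper_width: 0.6
```

```bash
python3 - <<'E'
from h import *
st();snap("wrist","w1");go([.423,.009,.30],94.1)
E
```

```text
1.77 [0.3186 0.0058 0.2995] F [0.5 0.  0.6] w 0.6
[ 31.1 -13.7 -27.9  -0.  -75.7 -27.2]
[[ 0.001 -0.998 -0.068]
 [ 0.001 -0.068  0.998]
 [-1.    -0.001  0.001]]
-> [0.423 0.009 0.3  ] 94.1 shift [ -0.03 -10.37  -0.29] turn [-0.04  0.    0.01]
```

View pics/w1.png

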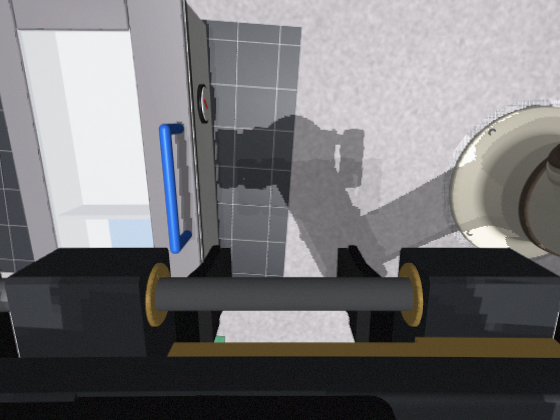

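Request:
play_rows --plan '[[[0,-4,0,0,0,0],[0,-8.5,0,0,0,0],[0,-8.5,-6,0,0,0],[0,-8.5,-6,0,0,0]]]'

```text
time_s: 2.33
tcp_pos: [0.4086, -0.0541, 0.2984]
ee_rot: [[-0.003, -0.999, -0.053], [-0.001, -0.053, 0.999], [-1.0, 0.003, -0.001]]
wrist_force: [-0.3, 0.2, 0.1]
gripper_width: 0.598
```

```bash
python3 - <<'E'
from h import *
st();snap("wrist","w2")
E
```

```text
2.33 [ 0.4086 -0.0541  0.2984] F [-0.3  0.2  0.1] w 0.598
[ 15.3  -2.4 -18.9   0.  -73.6 -12.2]
[[-0.003 -0.999 -0.053]
 [-0.001 -0.053  0.999]
 [-1.     0.003 -0.001]]
```

View pics/w2.png

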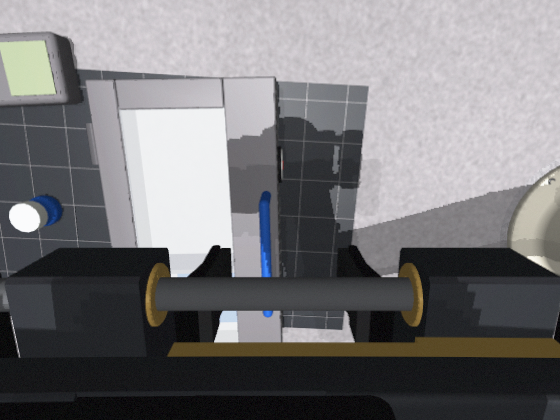

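```bash
python3 - <<'E'
from h import *
E=[]
for n,roi in(("w1",(150,120,195,255)),("w2",(255,185,282,278))):
    C,im,d=load(n);x0,y0,x1,y1=roi;h=cv2.cvtColor(im,cv2.COLOR_BGR2HSV)
    m=((h[...,0]>105)&(h[...,0]<128)&(h[...,1]>130)&(h[...,2]>50)).astype(np.uint8)
    m[:y0]=0;m[y1:]=0;m[:,:x0]=0;m[:,x1:]=0
    rows=[];
    P=cloud(C,d);ys,xs=np.nonzero(m);Q=P[m>0];print(n,Q.shape,np.nanmin(Q,0),np.nanmax(Q,0))
    print(ys.min(),ys.max())
    pts=[]
    for y in range(y0,y1):
        x=np.nonzero(m[y])[0]
        if len(x): 
            z=P[y,x,2]; k=x[z>.135]
            if len(k): pts.append((y,k.mean(),len(k)))
    pts=np.array(pts);print(pts[::12])
    b=Q[Q[:,2]>.14];l=cv2.fitLine(b.astype(np.float32),cv2.DIST_HUBER,0,.01,.01).ravel();print("line",l,"mean",b.mean(0),"yrange",b[:,1].min(),b[:,1].max(),np.degrees(np.arctan2(l[0],l[1])))
E
```

```text
w1 (1616, 3) [ 0.4134799  -0.05217333  0.10273487] [0.44512951 0.06556977 0.15218633]
124 253
[[124.  167.    5. ]
 [136.  165.1  10. ]
 [148.  166.1  10. ]
 [160.  167.1  10. ]
 [172.  168.1  10. ]
 [184.  169.   11. ]
 [196.  170.   11. ]
 [208.  171.   11. ]
 [220.  172.5  10. ]
 [232.  173.5  10. ]
 [244.  176.   13. ]]
line [-0.08272812  0.99656427  0.00397184  0.4206086   0.01193561  0.14914253] mean [0.42159712 0.00431599 0.14866369] yrange -0.05217332672992269 0.06556976619380647 -4.7454324
w2 (828, 3) [ 0.41439523 -0.08579318  0.10127849] [0.4306696  0.04393655 0.38079661]
191 277
[[197.         263.66666667   3.        ]
 [209.         263.5         10.        ]
 [221.         264.5         10.        ]
 [233.         264.5         10.        ]
 [245.         265.5         10.        ]
 [257.         265.5         10.        ]
 [269.         266.           9.        ]]
line [-0.08848908  0.99607515  0.00196668  0.42389217 -0.01254222  0.14919083] mean [ 0.42381964 -0.01687652  0.1497354 ] yrange -0.08579318214092918 0.022362293078361684 -5.0767007
```

```bash
python3 - <<'E'
from h import *
obs={"w1":[(165.1,136),(173.5,232)],"w2":[(263.5,209),(266,269)]}
N=[];D=[]
for n,p in obs.items():
    C,_,_=load(n);o,d=ray(C,p);k=np.cross(d[0],d[1]);k/=np.linalg.norm(k);N.append(k);D.append(k@o)
    print(n,o,onz(C,p,.1455))
dr=np.cross(*N);dr/=np.linalg.norm(dr);print(dr)
A=np.array(N+[[0,1,0]]);print(np.linalg.solve(A,D+[.008]))
# add top view
C,_,_=load("top0");print(onz(C,[(275.9,244),(313,241.8)],.1465))
# lid/box edges from w1/w2 depth: lid frame plane
for n in("w1","w2"):
    C,im,d=load(n);P=cloud(C,d).reshape(-1,3);m=(abs(P[:,2]-.1035)<.006)
    Q=P[m];print(n,len(Q),np.median(Q[:,2]))
    for y in(-.1,-.06,0):
        q=Q[abs(Q[:,1]-y)<.006];print(y,np.percentile(q[:,0],[.5,99.5]) if len(q) else 0)
E
```

```text
w1 [ 0.3230206  -0.0633457   0.46096042] [[ 0.42587112 -0.04205717  0.1455    ]
 [ 0.41982769  0.04573789  0.1455    ]]
w2 [ 0.41268589 -0.12299005  0.45998005] [[ 0.42638012 -0.0430579   0.1455    ]
 [ 0.42170881  0.01633871  0.1455    ]]
[-0.08066104  0.99607017  0.03657892]
[0.42235015 0.008      0.14572755]
[[ 0.41876798  0.06417058  0.1465    ]
 [ 0.42689124 -0.04775704  0.1465    ]]
w1 44830 0.10208151167515789
-0.1 [0.4181309  0.58948726]
-0.06 [0.41548508 0.59411266]
0 [0.05890277 0.58975693]
w2 33842 0.10215451036151305
-0.1 [0.41954815 0.60393402]
-0.06 [0.41664215 0.59409054]
0 [0.41174822 0.58930176]
```

```bash
python3 - <<'E'
from h import *
go([.4224,.008,.2],94.2);go([.4224,.008,.1265],94.2)
E
```

```text
-> [0.4224 0.008  0.2   ] 94.2 shift [ 9.86 -1.74  6.  ] turn [-0.1  -0.   -0.01]
-> [0.4224 0.008  0.1265] 94.2 shift [17.21 -1.76  6.  ] turn [-0.1  -0.   -0.01]
```

Request:
play_rows --plan '[[[3,-1.7,3,-0.1,0,0],[6,-1.7,6,-0.1,0,0],[10,-1.7,6,-0.1,0,0],[10,-1.7,6,-0.1,0,0],[10,-1.7,6,-0.1,0,0]]]'

```text
time_s: 3.0
tcp_pos: [0.4226, 0.0109, 0.2009]
ee_rot: [[0.002, -0.997, -0.08], [0.0, -0.08, 0.997], [-1.0, -0.002, -0.0]]
wrist_force: [0.0, 0.1, 0.3]
gripper_width: 0.598
```

```bash
python3 - <<'E'
from h import *
st();go([.4224,.008,.1265],94.2)
E
```

```text
3.0 [0.4226 0.0109 0.2009] F [0.  0.1 0.3] w 0.598
[ 23.7   3.  -28.1   0.1 -58.8 -19.2]
[[ 0.002 -0.997 -0.08 ]
 [ 0.    -0.08   0.997]
 [-1.    -0.002 -0.   ]]
-> [0.4224 0.008  0.1265] 94.2 shift [ 7.44  0.06 -0.29] turn [ 0.04 -0.    0.01]
```

Request:
play_rows --plan '[[[2.5,0,0,0,0,0],[5,0,0,0,0,0],[7.4,0,0,0,0,0],[7.4,0,0,0,0,0],[7.4,0,0,0,0,0]]]'

```text
time_s: 3.62
tcp_pos: [0.4231, 0.011, 0.1272]
ee_rot: [[0.004, -0.997, -0.079], [0.001, -0.079, 0.997], [-1.0, -0.004, 0.001]]
wrist_force: [0.7, 0.1, -0.3]
gripper_width: 0.6
```

Request:
play_rows --plan '[[[0,0,0,0,0,0],[0,0,0,0,0,0],[0,0,0,0,0,0],[0,0,0,0,0,0]]]' --hand 0

```text
time_s: 4.12
tcp_pos: [0.4215, 0.0107, 0.1255]
ee_rot: [[0.0, -0.997, -0.079], [0.0, -0.079, 0.997], [-1.0, -0.0, 0.0]]
wrist_force: [-0.6, -0.6, -0.3]
gripper_width: 0.231
```

```bash
python3 - <<'E'
from h import *
st()
a0=0
for a in np.linspace(0,1.9,20):
    print(round(a,2),"up %.1f"%((168*np.sin(a)+50*np.cos(a)-50)/10),"x %.1f"%((-168*np.cos(a)+50*np.sin(a)+168)/10))
E
```

```text
4.12 [0.4215 0.0107 0.1255] F [-0.6 -0.6 -0.3] w 0.231
[ 23.7   8.3 -34.7  -0.  -47.  -19.2]
[[ 0.    -0.997 -0.079]
 [ 0.    -0.079  0.997]
 [-1.    -0.     0.   ]]
0.0 up 0.0 x 0.0
0.1 up 1.7 x 0.6
0.2 up 3.2 x 1.3
0.3 up 4.7 x 2.2
0.4 up 6.1 x 3.3
0.5 up 7.4 x 4.5
0.6 up 8.6 x 5.8
0.7 up 9.6 x 7.2
0.8 up 10.5 x 8.7
0.9 up 11.3 x 10.3
1.0 up 11.8 x 11.9
1.1 up 12.2 x 13.6
1.2 up 12.5 x 15.4
1.3 up 12.5 x 17.1
1.4 up 12.4 x 18.9
1.5 up 12.1 x 20.6
1.6 up 11.6 x 22.3
1.7 up 11.0 x 23.9
1.8 up 10.2 x 25.5
1.9 up 9.3 x 27.0
```

Still closing, so I'll wait a bit longer.

Request:
play_rows --plan '[[[0,0,0,0,0,0],[0,0,0,0,0,0],[0,0,0,0,0,0],[0,0,0,0,0,0]]]' --hand 0

```text
time_s: 4.62
tcp_pos: [0.4222, 0.0108, 0.1255]
ee_rot: [[0.001, -0.997, -0.079], [0.0, -0.079, 0.997], [-1.0, -0.001, 0.0]]
wrist_force: [4.6, -1.2, -3.1]
gripper_width: 0.097
```

Request:
play_rows --plan '[[[-0.8,-0.3,0,0,0,0],[-1.7,-0.6,0,0,0,0],[-3.2,-1.3,0,0,0,0],[-4.7,-2.2,0,0,0,0],[-6.1,-3.3,0,0,0,0]]]'

```text
time_s: 5.25
tcp_pos: [0.4517, 0.0129, 0.1847]
ee_rot: [[-0.008, -0.997, -0.078], [-0.001, -0.078, 0.997], [-1.0, 0.008, 0.0]]
wrist_force: [0.9, -1.1, -8.6]
gripper_width: 0.103
```

Request:
play_rows --plan '[[[-1.3,-1.2,0,0,0,0],[-2.5,-2.5,0,0,0,0],[-3.5,-3.9,0,0,0,0],[-4.4,-5.4,0,0,0,0],[-5.0,-6.6,0,0,0,0]]]'

```text
time_s: 5.88
tcp_pos: [0.5154, 0.0174, 0.2371]
ee_rot: [[-0.012, -0.997, -0.079], [-0.003, -0.079, 0.997], [-1.0, 0.012, -0.002]]
wrist_force: [-11.0, -0.7, 11.2]
gripper_width: 0.106
```

Request:
play_rows --plan '[[[-0.3,-0.5,0,0,0,0],[-0.5,-0.9,0,0,0,0],[-0.5,-0.9,0,0,0,0],[-0.5,-0.9,0,0,0,0]]]'

```text
time_s: 6.38
tcp_pos: [0.5255, 0.018, 0.2416]
ee_rot: [[-0.009, -0.997, -0.079], [-0.003, -0.079, 0.997], [-1.0, 0.009, -0.002]]
wrist_force: [-6.1, -1.5, 6.3]
gripper_width: 0.101
```

Request:
play_rows --plan '[[[0,0,0,0,0,0],[0,0,0,0,0,0],[0,0,0,0,0,0],[0,0,0,0,0,0],[0,0,0,0,0,0]]]' --hand 0.55

```text
time_s: 7.0
tcp_pos: [0.5292, 0.0193, 0.2413]
ee_rot: [[-0.0, -0.997, -0.079], [-0.0, -0.079, 0.997], [-1.0, 0.0, 0.0]]
wrist_force: [0.5, 0.1, 0.6]
gripper_width: 0.525
```

```bash
python3 - <<'E'
from h import *
st();snap("scene","s1");snap("wrist","w3")
E
```

```text
7.0 [0.5292 0.0193 0.2413] F [0.5 0.1 0.6] w 0.525
[ 19.7  12.  -11.1  -0.  -66.9 -15.1]
[[-0.    -0.997 -0.079]
 [-0.    -0.079  0.997]
 [-1.     0.     0.   ]]
```

View pics/s1.png

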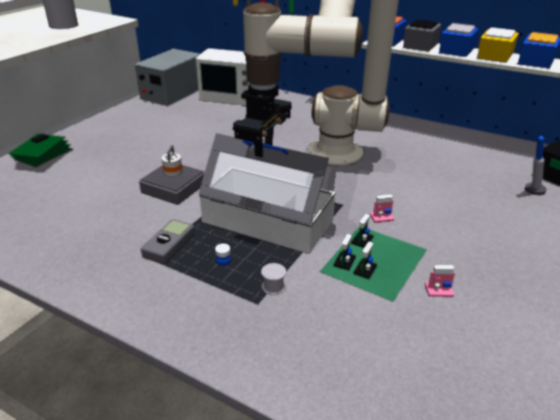

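View pics/w3.png

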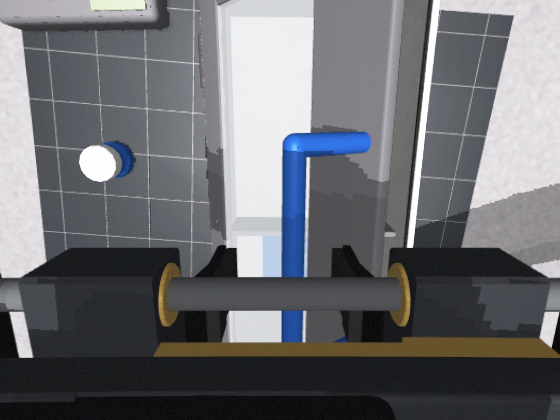

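The scene view shows the lid up about half way, and in the wrist view the bar (293,200) sits free between the fingers. I'll back off upward and wait.

Request:
play_rows --plan '[[[-3,0,0,0,0,0],[-6,0,0,0,0,0],[-6,0,0,0,0,0],[-6,0,0,0,0,0],[-6,0,0,0,0,0]]]'

```text
time_s: 7.72
tcp_pos: [0.5287, 0.0192, 0.3002]
ee_rot: [[-0.002, -0.997, -0.079], [-0.0, -0.079, 0.997], [-1.0, 0.002, -0.0]]
wrist_force: [-0.5, 0.6, 0.0]
gripper_width: 0.55
```

Request:
play_rows --plan '[[[0,0,0,0,0,0],[0,0,0,0,0,0],[0,0,0,0,0,0],[0,0,0,0,0,0],[0,0,0,0,0,0]]]'

```text
time_s: 8.35
tcp_pos: [0.5292, 0.0192, 0.3014]
ee_rot: [[0.0, -0.997, -0.079], [0.0, -0.079, 0.997], [-1.0, -0.0, 0.0]]
wrist_force: [0.1, -0.6, -0.3]
gripper_width: 0.543
```

Request:
play_rows --plan '[[[0,0,0,0,0,0],[0,0,0,0,0,0],[0,0,0,0,0,0],[0,0,0,0,0,0]]]'

```text
time_s: 8.85
tcp_pos: [0.5292, 0.0193, 0.3014]
ee_rot: [[0.0, -0.997, -0.079], [0.0, -0.079, 0.997], [-1.0, -0.0, 0.0]]
wrist_force: [-0.1, 0.7, 0.3]
gripper_width: 0.548
```

```bash
python3 - <<'E'
from h import *
st();C,im,d=snap("wrist","w4")
P=cloud(C,d);h=cv2.cvtColor(im,cv2.COLOR_BGR2HSV)
m=(h[...,0]>105)&(h[...,0]<128)&(h[...,1]>150)&(P[...,2]>.2)&(P[...,2]<.29)
Q=P[m];print(Q[Q[:,2]>np.percentile(Q[:,2],60)].mean(0),np.percentile(Q[:,2],[50,95]))
for y in(-.03,0):
    q=Q[(abs(Q[:,1]-y)<.004)];print(y,np.median(q,0))
E
```

```text
8.85 [0.5292 0.0193 0.3014] F [-0.1  0.7  0.3] w 0.548
[ 19.6   9.9  -5.1  -0.  -75.  -15.1]
[[ 0.    -0.997 -0.079]
 [ 0.    -0.079  0.997]
 [-1.    -0.     0.   ]]
[0.52704869 0.00066164 0.26281694] [0.26166928 0.26342909]
-0.03 [ 0.52930757 -0.02982209  0.26221549]
0 [ 5.27112469e-01 -7.30115122e-05  2.62274384e-01]
```

View pics/w4.png

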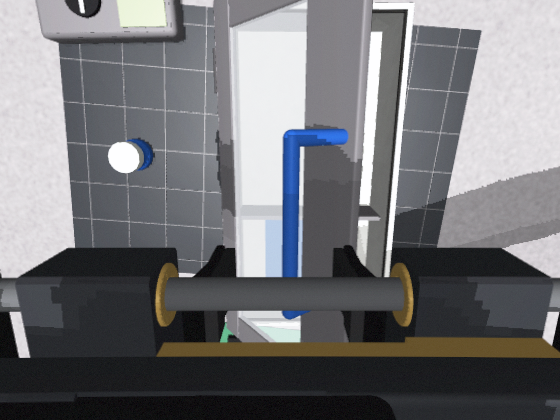

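Request:
play_rows --plan '[[[3,0.2,0,0,0,0],[6.3,0.2,0,0,0,0],[6.3,0.2,0,0,0,0],[6.3,0.2,0,0,0,0]]]'

```text
time_s: 9.4
tcp_pos: [0.5281, 0.0191, 0.2398]
ee_rot: [[0.002, -0.997, -0.08], [-0.0, -0.08, 0.997], [-1.0, -0.002, -0.0]]
wrist_force: [0.9, 0.9, 0.3]
gripper_width: 0.552
```

Request:
play_rows --plan '[[[0,0,0,0,0,0],[0,0,0,0,0,0],[0,0,0,0,0,0],[0,0,0,0,0,0],[0,0,0,0,0,0]]]' --hand 0

```text
time_s: 10.02
tcp_pos: [0.5261, 0.0189, 0.2384]
ee_rot: [[-0.003, -0.997, -0.079], [-0.0, -0.079, 0.997], [-1.0, 0.003, -0.0]]
wrist_force: [-3.8, 0.1, 2.5]
gripper_width: 0.105
```

Request:
play_rows --plan '[[[0,0,0,0,0,0],[0,0,0,0,0,0],[0,0,0,0,0,0]]]'

```text
time_s: 10.4
tcp_pos: [0.5262, 0.0189, 0.2384]
ee_rot: [[-0.002, -0.997, -0.079], [-0.0, -0.079, 0.997], [-1.0, 0.002, -0.0]]
wrist_force: [-4.9, 0.8, 3.4]
gripper_width: 0.098
```

```bash
python3 - <<'E'
from h import *
st()
for a in np.arange(.905,1.95,.1):
    print(round(a,2),"up %.1f"%((168*np.sin(a)+50*np.cos(a)-163)/10),"x %.1f"%((-168*np.cos(a)+50*np.sin(a)+64.5)/10))
E
```

```text
10.4 [0.5262 0.0189 0.2384] F [-4.9  0.8  3.4] w 0.098
[ 19.7  11.8 -11.7  -0.  -66.6 -15.2]
[[-0.002 -0.997 -0.079]
 [-0.    -0.079  0.997]
 [-1.     0.002 -0.   ]]
0.9 up 0.0 x 0.0
1.01 up 0.6 x 1.7
1.11 up 1.0 x 3.4
1.21 up 1.2 x 5.1
1.31 up 1.2 x 6.9
1.41 up 1.1 x 8.6
1.51 up 0.8 x 10.3
1.61 up 0.3 x 12.0
1.71 up -0.3 x 13.7
1.81 up -1.1 x 15.2
1.91 up -2.1 x 16.7
```

Request:
play_rows --plan '[[[-0.6,-1.6,0,0,0,0],[-1.0,-3.3,0,0,0,0],[-1.2,-5.0,0,0,0,0],[-1.2,-6.8,0,0,0,0],[-1.1,-8.5,0,0,0,0]]]'

```text
time_s: 11.02
tcp_pos: [0.6116, 0.0249, 0.2497]
ee_rot: [[-0.002, -0.997, -0.079], [-0.002, -0.079, 0.997], [-1.0, 0.002, -0.002]]
wrist_force: [-3.4, -1.0, 2.8]
gripper_width: 0.102
```

Request:
play_rows --plan '[[[0.3,-1.7,0,0,0,0],[0.8,-3.4,0,0,0,0],[1.4,-5.1,0,0,0,0],[1.8,-5.9,0,0,0,0],[2.2,-6.6,0,0,0,0]]]'

```text
time_s: 11.65
tcp_pos: [0.6773, 0.0297, 0.2263]
ee_rot: [[-0.003, -0.997, -0.078], [-0.002, -0.078, 0.997], [-1.0, 0.003, -0.002]]
wrist_force: [-3.6, -3.9, 0.5]
gripper_width: 0.101
```

Request:
play_rows --plan '[[[0.5,-0.7,0,0,0,0],[1.0,-1.5,0,0,0,0],[1.0,-1.5,0,0,0,0],[1.0,-1.5,0,0,0,0]]]'

```text
time_s: 12.15
tcp_pos: [0.6911, 0.0307, 0.2165]
ee_rot: [[-0.005, -0.997, -0.078], [-0.002, -0.078, 0.997], [-1.0, 0.005, -0.002]]
wrist_force: [-5.5, -5.0, 1.2]
gripper_width: 0.101
```

Request:
play_rows --plan '[[[0.3,-0.3,0,0,0,0],[0.5,-0.5,0,0,0,0],[0.5,-0.5,0,0,0,0]]]'

```text
time_s: 12.52
tcp_pos: [0.6911, 0.0306, 0.2162]
ee_rot: [[-0.013, -0.997, -0.079], [-0.004, -0.079, 0.997], [-1.0, 0.014, -0.003]]
wrist_force: [-23.7, -2.0, 19.6]
gripper_width: 0.104
```

Request:
play_rows --plan '[[[0,0,0,0,0,0],[0,0,0,0,0,0],[0,0,0,0,0,0],[0,0,0,0,0,0]]]' --hand 0.45

```text
time_s: 13.02
tcp_pos: [0.6985, 0.0332, 0.212]
ee_rot: [[0.001, -0.997, -0.079], [0.001, -0.079, 0.997], [-1.0, -0.002, 0.001]]
wrist_force: [-0.3, -0.9, -0.5]
gripper_width: 0.421
```

```bash
python3 - <<'E'
from h import *
st();snap("wrist","w5");snap("top","t5");snap("scene","s5")
E
```

```text
13.03 [0.6985 0.0332 0.212 ] F [-0.3 -0.9 -0.5] w 0.421
[ 15.9  29.7  11.4  -0.  -71.6 -11.4]
[[ 0.001 -0.997 -0.079]
 [ 0.001 -0.079  0.997]
 [-1.    -0.002  0.001]]
```

View pics/w5.png

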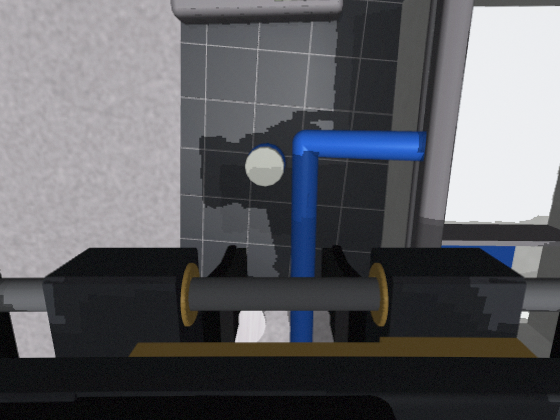

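View pics/s5.png

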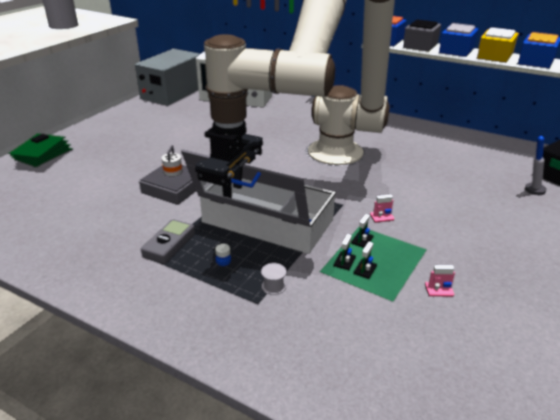

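View pics/t5.png

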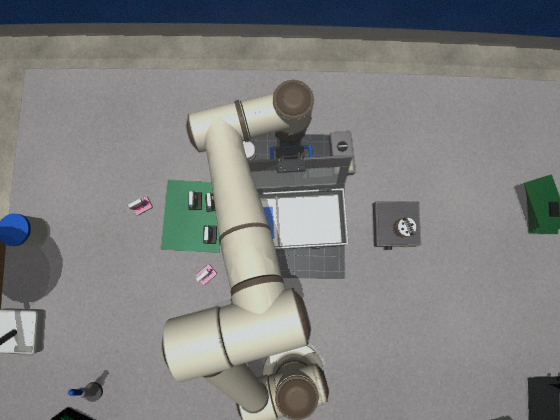

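Request:
play_rows --plan '[[[-3,0,0,0,0,0],[-7,0,0,0,0,0],[-12,1,1,0.6,0,0],[-12,4,4,1.6,0,0],[-12,8,8,2.6,0,0]]]'

```text
time_s: 13.8
tcp_pos: [0.6115, 0.1066, 0.3323]
ee_rot: [[0.001, -0.928, 0.373], [0.001, 0.373, 0.928], [-1.0, -0.001, 0.001]]
wrist_force: [0.3, 0.8, 0.3]
gripper_width: 0.45
```

```bash
python3 - <<'E'
from h import *
go([.45,.31,.33],0)
E
```

```text
-> [0.45 0.31 0.33] 0 shift [ 0.23 22.57 12.85] turn [ 6.81  0.01 -0.  ]
```

Request:
play_rows --plan '[[[0,4.5,2.5,1,0,0],[0,9,5,2,0,0],[0,13.5,7.5,3,0,0],[0,18,10,4,0,0],[0,22.5,12.9,5,0,0]]]'

```text
time_s: 14.42
tcp_pos: [0.4483, 0.3097, 0.3327]
ee_rot: [[0.001, -0.313, 0.95], [0.001, 0.95, 0.313], [-1.0, 0.001, 0.001]]
wrist_force: [-0.2, 0.5, 0.3]
gripper_width: 0.454
```

Request:
play_rows --plan '[[[0,0,0,0.9,0,0],[0,0,0,1.8,0,0],[0,0,0,1.8,0,0],[0,0,0,1.8,0,0]]]'

```text
time_s: 14.92
tcp_pos: [0.4495, 0.3084, 0.3324]
ee_rot: [[0.0, -0.011, 1.0], [0.0, 1.0, 0.011], [-1.0, 0.0, 0.0]]
wrist_force: [-0.2, -0.3, -0.9]
gripper_width: 0.451
```

```bash
python3 - <<'E'
from h import *
st();snap("wrist","w6");snap("top","t6")
E
```

```text
14.93 [0.4495 0.3084 0.3324] F [-0.2 -0.3 -0.9] w 0.451
[  51.5   10.8    0.4   -0.   -79.5 -140.8]
[[ 0.    -0.011  1.   ]
 [ 0.     1.     0.011]
 [-1.     0.     0.   ]]
```

View pics/w6.png

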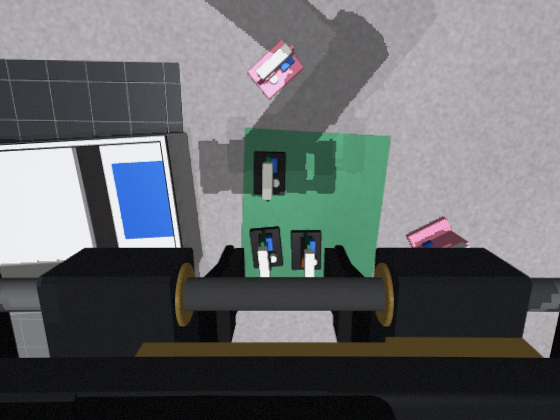

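View pics/t6.png

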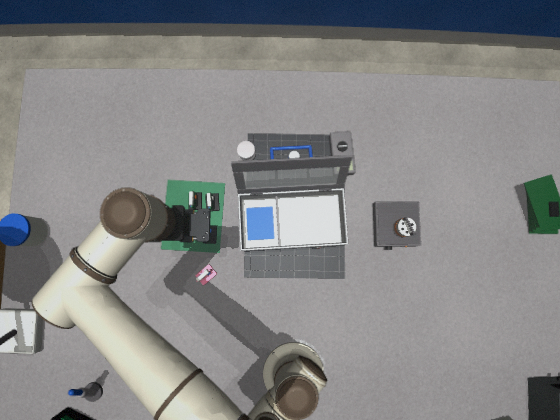

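Wrist view: cassettes at (267,175), (265,248) and (308,245), with pink ones at (275,67) and (435,235). I'll take a second view from a shifted pose for triangulation.

Request:
play_rows --plan '[[[0,0,4,0,0,0],[0,0,8,0,0,0],[0,0,8,0,0,0],[0,0,8,0,0,0]]]'

```text
time_s: 15.52
tcp_pos: [0.5292, 0.3089, 0.3321]
ee_rot: [[-0.001, -0.009, 1.0], [-0.0, 1.0, 0.009], [-1.0, -0.0, -0.001]]
wrist_force: [0.0, -0.1, 0.4]
gripper_width: 0.447
```

```bash
cat >> h.py <<'E'
def blocks(n,zmin=.055,zmax=.095,box=None,floor=0):
    """white grip blocks seen by the wrist: top-face centre pixel, via depth-selected top face"""
    C,im,d=load(n);P=cloud(C,d);out=[]
    h=cv2.cvtColor(im,cv2.COLOR_BGR2HSV)
    m=(h[...,1]<60)&(abs(P[...,2]-(.076+floor))<.008)&(h[...,2]>90)
    if box: m&=(P[...,0]>box[0])&(P[...,0]<box[1])&(P[...,1]>box[2])&(P[...,1]<box[3])
    m=cv2.morphologyEx(m.astype(np.uint8),cv2.MORPH_OPEN,np.ones((3,3)))
    k,l,s,c=cv2.connectedComponentsWithStats(m)
    for i in range(1,k):
        if s[i,4]<60: continue
        ys,xs=np.nonzero(l==i);W=onz(C,np.c_[xs,ys],.076+floor)
        rc=cv2.minAreaRect(W[:,:2].astype(np.float32));b=cv2.boxPoints(rc)
        e=[b[1]-b[0],b[2]-b[1]];e=max(e,key=np.linalg.norm);ang=np.degrees(np.arctan2(e[1],e[0]));ang=(ang+90)%180-90
        px=proj(C,[[*rc[0],.076+floor]])[0]
        out.append((np.array(rc[0]),sorted(rc[1]),ang,px,C)); print(n,"px",np.round(px,1),"c",np.round(rc[0],4),"size",np.round(sorted(rc[1]),3),"ang",round(ang,1),"z",round(float(np.median(P[l==i][:,2])),4))
    return out
E
python3 - <<'E'
from h import *
st();snap("wrist","w7")
B=(.38,.66,.2,.42)
a=blocks("w6",box=B);b=blocks("w7",box=B)
for x in a:
    for y in b:
        if np.linalg.norm(x[0]-y[0])<.02: print("tri",tri([(x[4],x[3]),(y[4],y[3])]))
E
```

```text
15.53 [0.5292 0.3089 0.3321] F [ 0.  -0.1  0.4] w 0.447
[  45.4   18.     9.9   -0.   -81.9 -134.8]
[[-0.001 -0.009  1.   ]
 [-0.     1.     0.009]
 [-1.    -0.    -0.001]]
w6 px [266.4 181.2] c [0.4511 0.2884] size [0.011 0.044] ang 0.1 z 0.0754
w6 px [263.1 262.7] c [0.5561 0.284 ] size [0.012 0.038] ang 6.7 z 0.0753
w6 px [308.5 264.1] c [0.5573 0.3419] size [0.012 0.033] ang 1.5 z 0.0753
w7 px [265.9 112.8] c [0.4518 0.2884] size [0.012 0.043] ang -0.0 z 0.0754
w7 px [263.  205.7] c [0.5607 0.2844] size [0.012 0.045] ang 5.4 z 0.0754
w7 px [310.6 208.7] c [0.564  0.3425] size [0.011 0.044] ang 1.4 z 0.0753
tri [0.45177856 0.28822448 0.07201435]
tri [0.56699984 0.28264896 0.05025268]
tri [0.57342206 0.34520257 0.03829994]
```

View pics/w7.png

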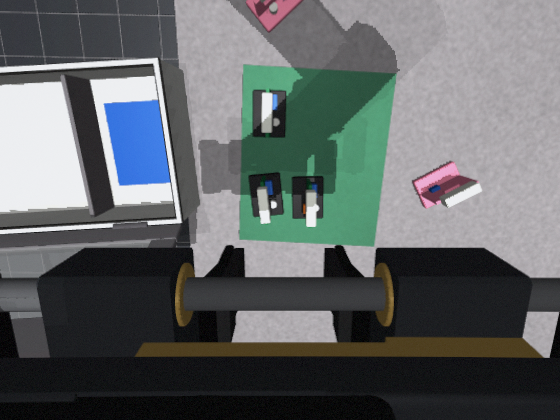

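```bash
python3 - <<'E'
from h import *
go([.4515,.2884,.049],0)
E
```

```text
-> [0.4515 0.2884 0.049 ] 0 shift [28.35 -1.98 -7.76] turn [ 0.06 -0.   -0.  ]
```

Request:
play_rows --plan '[[[5,-1,-4,0,0,0],[10,-2,-7.8,0,0,0],[16,-2,-7.8,0,0,0],[20,-2,-7.8,0,0,0],[20,-2,-7.8,0,0,0]]]'

```text
time_s: 16.2
tcp_pos: [0.4494, 0.287, 0.1305]
ee_rot: [[-0.004, -0.011, 1.0], [-0.004, 1.0, 0.011], [-1.0, -0.004, -0.004]]
wrist_force: [-0.0, 0.8, -0.4]
gripper_width: 0.451
```

```bash
python3 - <<'E'
from h import *
st();go([.4515,.2884,.049],0);snap("wrist","w8");blocks("w8",box=(.38,.66,.2,.42))
E
```

```text
16.2 [0.4494 0.287  0.1305] F [-0.   0.8 -0.4] w 0.451
[  50.    18.4  -19.6   -0.   -52.4 -139.4]
[[-0.004 -0.011  1.   ]
 [-0.004  1.     0.011]
 [-1.    -0.004 -0.004]]
-> [0.4515 0.2884 0.049 ] 0 shift [8.15 0.17 0.24] turn [ 0.06 -0.02  0.03]
w8 px [285.9 234.3] c [0.4504 0.289 ] size [0.012 0.044] ang 0.3 z 0.0753
```

View pics/w8.png

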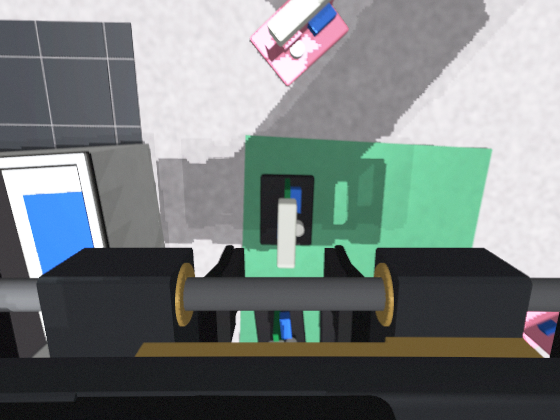

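Request:
play_rows --plan '[[[3,0.2,0.1,0,0,0],[6,0.2,0.1,0,0,0],[8.1,0.2,0.1,0,0,0],[8.1,0.2,0.1,0,0,0],[8.1,0.2,0.1,0,0,0]]]'

```text
time_s: 16.88
tcp_pos: [0.4539, 0.2919, 0.0538]
ee_rot: [[0.003, -0.01, 1.0], [0.003, 1.0, 0.01], [-1.0, 0.003, 0.003]]
wrist_force: [0.0, -0.4, 0.7]
gripper_width: 0.449
```

Request:
play_rows --plan '[[[0,0,0,0,0,0],[0,0,0,0,0,0],[0,0,0,0,0,0],[0,0,0,0,0,0],[0,0,0,0,0,0]]]' --hand 0

```text
time_s: 17.5
tcp_pos: [0.4524, 0.2903, 0.0513]
ee_rot: [[-0.0, -0.009, 1.0], [-0.0, 1.0, 0.009], [-1.0, -0.0, -0.0]]
wrist_force: [-0.3, -0.7, -0.4]
gripper_width: 0.133
```

Request:
play_rows --plan '[[[-2,0,0,0,0,0],[-5,0,0,0,0,0],[-10,0,0,0,0,0],[-15,0,0,0,0,0],[-17,0,0,0,0,0]]]'

```text
time_s: 18.12
tcp_pos: [0.4534, 0.2913, 0.2247]
ee_rot: [[0.004, -0.01, 1.0], [0.004, 1.0, 0.01], [-1.0, 0.004, 0.004]]
wrist_force: [0.1, -1.1, -1.1]
gripper_width: 0.133
```

```bash
python3 - <<'E'
from h import *
st();go([.5,.15,.22],4.2);go([.5094,-.1110,.22],4.2)
E
```

```text
18.12 [0.4534 0.2913 0.2247] F [ 0.1 -1.1 -1.1] w 0.133
[  50.    13.4  -11.7    0.   -64.6 -139.4]
[[ 0.004 -0.01   1.   ]
 [ 0.004  1.     0.01 ]
 [-1.     0.004  0.004]]
-> [0.5  0.15 0.22] 4.2 shift [  0.43 -14.18   4.52] turn [-0.36  0.02 -0.02]
-> [ 0.5094 -0.111   0.22  ] 4.2 shift [  0.33 -40.28   5.21] turn [-0.36  0.02 -0.02]
```

Request:
play_rows --plan '[[[0,-4,1,-0.1,0,0],[0,-9,2,-0.2,0,0],[0,-14,3,-0.36,0,0],[0,-19,4,-0.36,0,0],[0,-24,5.2,-0.36,0,0]]]'

```text
time_s: 18.75
tcp_pos: [0.5066, 0.0494, 0.2212]
ee_rot: [[-0.0, -0.072, 0.997], [0.0, 0.997, 0.072], [-1.0, 0.0, -0.0]]
wrist_force: [-0.2, 0.7, -0.1]
gripper_width: 0.136
```

Request:
play_rows --plan '[[[0,-5,0,0,0,0],[0,-10,0,0,0,0],[0,-15,0,0,0,0],[0,-15,0,0,0,0],[0,-15,0,0,0,0]]]'

```text
time_s: 19.38
tcp_pos: [0.5173, -0.0987, 0.2209]
ee_rot: [[-0.001, -0.071, 0.997], [0.0, 0.997, 0.071], [-1.0, 0.0, -0.001]]
wrist_force: [0.3, -0.1, -1.7]
gripper_width: 0.138
```

```bash
python3 - <<'E'
from h import *
st();go([.5094,-.1110,.06],4.2);snap("wrist","w9");snap("top","t9")
C,im,d=load("t9");P=cloud(C,d)
m=(abs(P[...,2]-.093)<.012)&(P[...,0]<.595)&(P[...,0]>.36)&(abs(P[...,1])<.22)
cv2.imwrite("pics/m.png",m.astype(np.uint8)*255)
# predicted rim corners in both views
c,s=np.cos(np.radians(4.2)),np.sin(np.radians(4.2))
b=[[.5002+c*x-s*y,.0137+s*x+c*y,.095] for x,y in((-85,-165),(85,-165),(85,165),(-85,165)) for x,y in[(x/1000,y/1000)]]
for n in("t9","w9"):
    C,im,d=load(n);q=proj(C,b);o=im.copy();cv2.polylines(o,[np.round(q).astype(int)],True,(0,0,255),1);cv2.imwrite("pics/%s_o.png"%n,o);print(n,np.round(q))
E
```

```text
19.38 [ 0.5173 -0.0987  0.2209] F [ 0.3 -0.1 -1.7] w 0.138
[  6.8  12.6 -13.4  -0.  -64.1 -92.7]
[[-0.001 -0.071  0.997]
 [ 0.     0.997  0.071]
 [-1.     0.    -0.001]]
-> [ 0.5094 -0.111   0.06  ] 4.2 shift [16.09 -1.18 -0.86] turn [-0.01 -0.01 -0.  ]
t9 [[346. 243.]
 [342. 190.]
 [239. 195.]
 [241. 249.]]
w9 [[215.  88.]
 [225. 289.]
 [599. 289.]
 [652.  84.]]
```

View pics/w9_o.png

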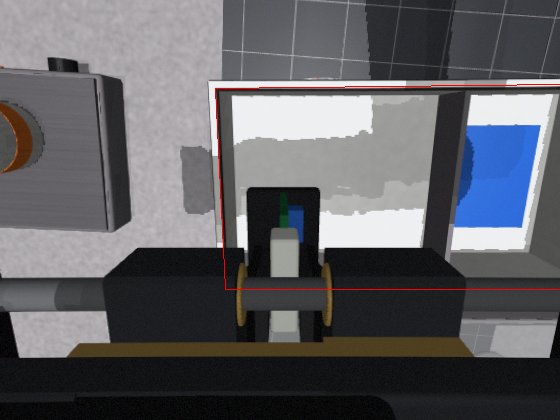

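View pics/t9_o.png

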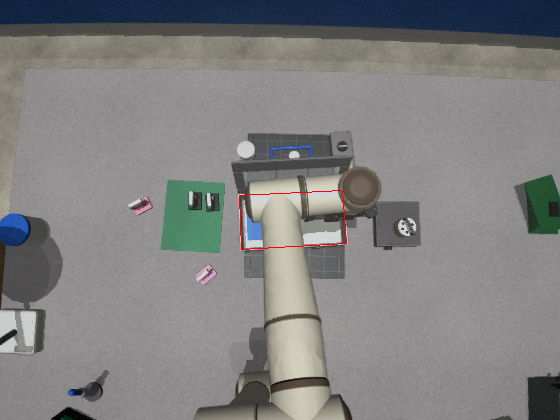

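Request:
play_rows --plan '[[[0,-0.9,-0.8,0,0,0],[4,-0.9,-0.8,0,0,0],[9,-0.9,-0.8,0,0,0],[13,-0.9,-0.8,0,0,0],[13,-0.9,-0.8,0,0,0]]]'

```text
time_s: 20.1
tcp_pos: [0.5076, -0.1081, 0.0889]
ee_rot: [[-0.008, -0.073, 0.997], [-0.0, 0.997, 0.073], [-1.0, 0.0, -0.008]]
wrist_force: [-0.4, 0.4, -1.7]
gripper_width: 0.138
```

```bash
python3 - <<'E'
from h import *
st();go([.5092,-.108,.056],4.2)
E
```

```text
20.1 [ 0.5076 -0.1081  0.0889] F [-0.4  0.4 -1.7] w 0.138
[  5.9  20.2 -24.2  -0.  -46.  -91.7]
[[-0.008 -0.073  0.997]
 [-0.     0.997  0.073]
 [-1.     0.    -0.008]]
-> [ 0.5092 -0.108   0.056 ] 4.2 shift [3.29 0.   0.19] turn [-0.   -0.04 -0.  ]
```

Request:
play_rows --plan '[[[1.5,0,0,0,0,0],[2.6,0,0,0,0,0],[2.9,0,0,0,0,0],[3.1,0,0,0,0,0],[3.1,0,0,0,0,0]]]'

```text
time_s: 20.72
tcp_pos: [0.5105, -0.1082, 0.0607]
ee_rot: [[0.001, -0.072, 0.997], [0.0, 0.997, 0.072], [-1.0, -0.0, 0.001]]
wrist_force: [0.1, 0.6, -1.3]
gripper_width: 0.132
```

Request:
play_rows --plan '[[[0,0,0,0,0,0],[0.2,0,0,0,0,0],[0.3,0,0,0,0,0],[0.4,0,0,0,0,0],[0.4,0,0,0,0,0]]]'

```text
time_s: 21.35
tcp_pos: [0.5103, -0.1082, 0.0563]
ee_rot: [[-0.0, -0.072, 0.997], [-0.0, 0.997, 0.072], [-1.0, -0.0, -0.0]]
wrist_force: [-0.2, -0.8, -0.8]
gripper_width: 0.137
```

Request:
play_rows --plan '[[[0.1,0,0,0,0,0],[0.15,0,0,0,0,0],[0.15,0,0,0,0,0]]]'

```text
time_s: 21.72
tcp_pos: [0.5104, -0.1085, 0.0561]
ee_rot: [[0.0, -0.073, 0.997], [-0.001, 0.997, 0.073], [-1.0, -0.001, 0.0]]
wrist_force: [-3.2, 0.1, 7.0]
gripper_width: 0.136
```

Request:
play_rows --plan '[[[0,0,0,0,0,0],[0,0,0,0,0,0],[0,0,0,0,0,0],[0,0,0,0,0,0]]]' --hand 0.33

```text
time_s: 22.22
tcp_pos: [0.5103, -0.1082, 0.0547]
ee_rot: [[-0.0, -0.072, 0.997], [0.0, 0.997, 0.072], [-1.0, 0.0, -0.0]]
wrist_force: [-0.5, 0.6, 0.6]
gripper_width: 0.327
```

Request:
play_rows --plan '[[[-2,0,0,0,0,0],[-6,0,0,0,0,0],[-12,0,0,0,0,0],[-17,0,0,0,0,0],[-17,5,0,0,0,0]]]'

```text
time_s: 22.85
tcp_pos: [0.5095, -0.0593, 0.2296]
ee_rot: [[0.01, -0.068, 0.998], [0.001, 0.998, 0.068], [-1.0, -0.0, 0.01]]
wrist_force: [0.1, 0.6, -0.9]
gripper_width: 0.331
```

```bash
python3 - <<'E'
from h import *
st();snap("wrist","w10");go([.51,.28,.25],5.4)
E
```

```text
22.85 [ 0.5095 -0.0593  0.2296] F [ 0.1  0.6 -0.9] w 0.331
[ 11.6  10.5 -14.8   0.1 -64.1 -97.7]
[[ 0.01  -0.068  0.998]
 [ 0.001  0.998  0.068]
 [-1.    -0.     0.01 ]]
-> [0.51 0.28 0.25] 5.4 shift [-2.19 33.33  2.69] turn [-0.12  0.03 -0.01]
```

View pics/w10.png

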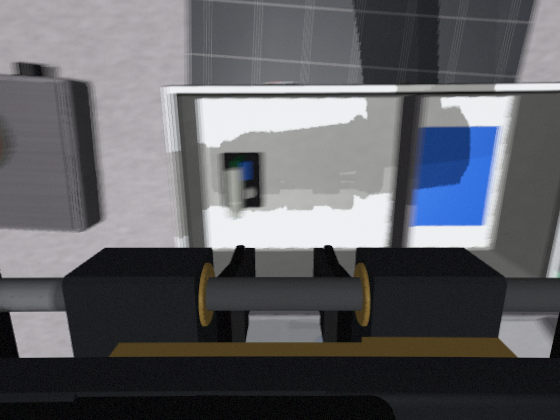

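The first cassette stands upright in the bay at (240,180). Now back to the mat.

Request:
play_rows --plan '[[[-0.5,6,0,0,0,0],[-1,12,1,0,0,0],[-2,18,1,0,0,0],[-2,24,1,0,0,0],[-2,29,1,0,0,0]]]'

```text
time_s: 23.52
tcp_pos: [0.4951, 0.2339, 0.2448]
ee_rot: [[-0.0, -0.073, 0.997], [0.0, 0.997, 0.073], [-1.0, 0.0, -0.0]]
wrist_force: [0.8, 0.5, 0.1]
gripper_width: 0.327
```

Request:
play_rows --plan '[[[0,3,0,0,0,0],[0,5,0,0,0,0],[0,5,0,0,0,0],[0,5,0,0,0,0]]]' --hand 0.4

```text
time_s: 24.02
tcp_pos: [0.4921, 0.2807, 0.2448]
ee_rot: [[-0.0, -0.072, 0.997], [-0.0, 0.997, 0.072], [-1.0, -0.0, -0.0]]
wrist_force: [0.2, 0.2, 0.1]
gripper_width: 0.403
```

```bash
python3 - <<'E'
from h import *
st();snap("wrist","w11");a=blocks("w11",box=(.38,.66,.2,.42))
for x in a: go([*x[0],.15],x[2]);go([*x[0],.050],x[2])
E
```

```text
24.02 [0.4921 0.2807 0.2448] F [0.2 0.2 0.1] w 0.403
[  46.1   15.5   -5.9    0.   -68.7 -132. ]
[[-0.    -0.072  0.997]
 [-0.     0.997  0.072]
 [-1.    -0.    -0.   ]]
w11 px [281.5 258.7] c [0.5569 0.2836] size [0.011 0.038] ang 4.2 z 0.0752
-> [0.5569 0.2836 0.15  ] 4.2 shift [ 9.49 -0.15  6.48] turn [-0.01 -0.    0.  ]
-> [0.5569 0.2836 0.05  ] 4.2 shift [19.49 -0.14  6.49] turn [-0.01 -0.    0.  ]
```

View pics/w11.png

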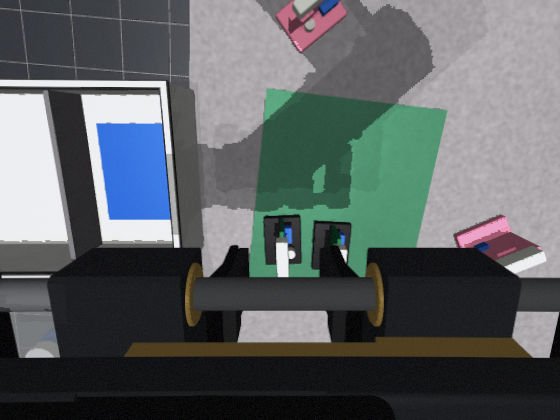

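Request:
play_rows --plan '[[[4,0,3,-0.1,0,0],[8,0,6.5,-0.1,0,0],[11,0,6.8,-0.1,0,0],[11,0,6.8,-0.1,0,0],[11,0,6.8,-0.1,0,0]]]'

```text
time_s: 24.7
tcp_pos: [0.5607, 0.2862, 0.1366]
ee_rot: [[0.002, -0.089, 0.996], [0.001, 0.996, 0.089], [-1.0, 0.001, 0.002]]
wrist_force: [-0.3, -0.0, 0.7]
gripper_width: 0.402
```

```bash
python3 - <<'E'
from h import *
st();snap("wrist","w12");a=blocks("w12",box=(.38,.66,.2,.42))
for x in a: go([*x[0],.050],x[2])
go([.5605,.284,.05],5)
E
```

```text
24.7 [0.5607 0.2862 0.1366] F [-0.3 -0.   0.7] w 0.402
[  41.8   26.3   -5.7    0.   -57.8 -126.7]
[[ 0.002 -0.089  0.996]
 [ 0.001  0.996  0.089]
 [-1.     0.001  0.002]]
w12 px [279.2 228.8] c [0.5605 0.2841] size [0.012 0.044] ang 5.3 z 0.0753
w12 px [364.7 240.5] c [0.5636 0.3415] size [0.013 0.044] ang 1.3 z 0.0751
-> [0.5605 0.2841 0.05  ] 5.3 shift [ 8.71 -0.26 -0.07] turn [-0.01  0.02 -0.01]
-> [0.5636 0.3415 0.05  ] 1.3 shift [8.73 5.42 0.75] turn [ 0.38  0.02 -0.01]
-> [0.5605 0.284  0.05  ] 5 shift [ 8.71 -0.27 -0.07] turn [ 0.01  0.02 -0.01]
```

View pics/w12.png

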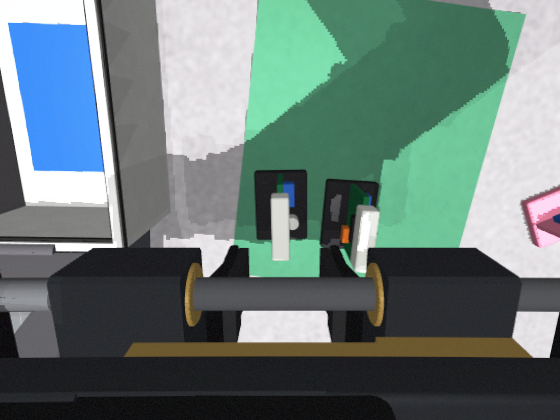

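Request:
play_rows --plan '[[[1,-0.2,0,0,0,0],[4,-0.2,0,0,0,0],[7,-0.2,0,0,0,0],[8.7,-0.2,0,0,0,0],[8.7,-0.2,0,0,0,0]]]'

```text
time_s: 25.38
tcp_pos: [0.5596, 0.284, 0.047]
ee_rot: [[-0.002, -0.09, 0.996], [-0.001, 0.996, 0.09], [-1.0, -0.001, -0.002]]
wrist_force: [-0.6, 1.0, -0.0]
gripper_width: 0.401
```

Request:
play_rows --plan '[[[0,0,0,0,0,0],[0,0,0,0,0,0],[0,0,0,0,0,0],[0,0,0,0,0,0],[0,0,0,0,0,0]]]' --hand 0

```text
time_s: 26.0
tcp_pos: [0.5604, 0.2845, 0.0486]
ee_rot: [[0.001, -0.09, 0.996], [0.0, 0.996, 0.09], [-1.0, 0.0, 0.001]]
wrist_force: [-0.3, -1.3, 2.9]
gripper_width: 0.128
```

Request:
play_rows --plan '[[[-2,0,0,0,0,0],[-5,0,0,0,0,0],[-10,0,0,0,0,0],[-15,0,0,0,0,0],[-17,-3,-0.5,0,0,0]]]'

```text
time_s: 26.62
tcp_pos: [0.5589, 0.2558, 0.2209]
ee_rot: [[0.005, -0.092, 0.996], [0.003, 0.996, 0.092], [-1.0, 0.003, 0.005]]
wrist_force: [0.1, 0.1, -0.6]
gripper_width: 0.133
```

```bash
python3 - <<'E'
from h import *
st();go([.5046,-.0461,.22],4.2)
E
```

```text
26.62 [0.5589 0.2558 0.2209] F [ 0.1  0.1 -0.6] w 0.133
[  39.7   20.9   -1.5    0.   -67.2 -124.4]
[[ 0.005 -0.092  0.996]
 [ 0.003  0.996  0.092]
 [-1.     0.003  0.005]]
-> [ 0.5046 -0.0461  0.22  ] 4.2 shift [ -0.04 -29.57  -8.19] turn [ 0.11  0.03 -0.02]
```

Request:
play_rows --plan '[[[0,-3,-4,0.1,0,0],[0,-8,-7,0.1,0,0],[0,-14,-8.2,0.1,0,0],[0,-20,-8.2,0.1,0,0],[0,-25,-8.2,0.1,0,0]]]'

```text
time_s: 27.25
tcp_pos: [0.4978, -0.0041, 0.2177]
ee_rot: [[-0.0, -0.072, 0.997], [0.0, 0.997, 0.072], [-1.0, 0.0, -0.0]]
wrist_force: [0.3, 0.5, -1.0]
gripper_width: 0.133
```

Request:
play_rows --plan '[[[0,-3,0,0,0,0],[0,-5,0,0,0,0],[0,-5,0,0,0,0],[0,-5,0,0,0,0]]]'

```text
time_s: 27.75
tcp_pos: [0.502, -0.0517, 0.2176]
ee_rot: [[-0.001, -0.072, 0.997], [0.0, 0.997, 0.072], [-1.0, 0.0, -0.0]]
wrist_force: [-0.2, 0.6, -0.6]
gripper_width: 0.135
```

```bash
python3 - <<'E'
from h import *
st();go([.5046,-.0461,.057],4.2)
E
```

```text
27.75 [ 0.502  -0.0517  0.2176] F [-0.2  0.6 -0.6] w 0.135
[ 12.6  10.5 -16.5  -0.  -63.  -98.4]
[[-0.001 -0.072  0.997]
 [ 0.     0.997  0.072]
 [-1.     0.    -0.   ]]
-> [ 0.5046 -0.0461  0.057 ] 4.2 shift [16.06  0.54  0.31] turn [-0.01 -0.   -0.  ]
```

Request:
play_rows --plan '[[[1,0.5,0.3,0,0,0],[6,0.5,0.3,0,0,0],[11,0.5,0.3,0,0,0],[14,0.5,0.3,0,0,0],[15.5,0.5,0.3,0,0,0]]]'

```text
time_s: 28.38
tcp_pos: [0.5038, -0.0463, 0.0607]
ee_rot: [[-0.003, -0.073, 0.997], [-0.001, 0.997, 0.073], [-1.0, -0.0, -0.004]]
wrist_force: [0.8, -1.0, -1.9]
gripper_width: 0.136
```

Request:
play_rows --plan '[[[0.2,0,0,0,0,0],[0.4,0,0,0,0,0],[0.5,0,0,0,0,0],[0.6,0,0,0,0,0],[0.6,0,0,0,0,0]]]'

```text
time_s: 29.0
tcp_pos: [0.5049, -0.047, 0.0572]
ee_rot: [[0.001, -0.072, 0.997], [0.0, 0.997, 0.072], [-1.0, 0.0, 0.001]]
wrist_force: [-0.1, 0.8, -1.3]
gripper_width: 0.131
```

Request:
play_rows --plan '[[[0.1,0,0,0,0,0],[0.2,0,0,0,0,0],[0.3,0,0,0,0,0],[0.3,0,0,0,0,0]]]'

```text
time_s: 29.5
tcp_pos: [0.5047, -0.0469, 0.0538]
ee_rot: [[-0.0, -0.072, 0.997], [-0.0, 0.997, 0.072], [-1.0, -0.0, -0.0]]
wrist_force: [-0.3, -0.1, -0.5]
gripper_width: 0.134
```

Request:
play_rows --plan '[[[0.1,0,0,0,0,0],[0.1,0,0,0,0,0]]]'

```text
time_s: 29.75
tcp_pos: [0.5049, -0.0471, 0.0536]
ee_rot: [[0.0, -0.072, 0.997], [-0.0, 0.997, 0.072], [-1.0, -0.0, 0.0]]
wrist_force: [-1.3, -0.7, 4.7]
gripper_width: 0.133
```

Request:
play_rows --plan '[[[0,0,0,0,0,0],[0,0,0,0,0,0],[0,0,0,0,0,0],[0,0,0,0,0,0]]]' --hand 0.33

```text
time_s: 30.25
tcp_pos: [0.5048, -0.0469, 0.0528]
ee_rot: [[-0.0, -0.072, 0.997], [0.0, 0.997, 0.072], [-1.0, 0.0, -0.0]]
wrist_force: [0.1, -0.5, -0.1]
gripper_width: 0.322
```

Request:
play_rows --plan '[[[-2,0,0,0,0,0],[-6,0,0,0,0,0],[-12,0,0,0,0,0],[-17,0,0,0,0,0],[-18,5,0,0,0,0]]]'

```text
time_s: 30.88
tcp_pos: [0.5032, 0.0022, 0.237]
ee_rot: [[0.008, -0.068, 0.998], [0.001, 0.998, 0.068], [-1.0, 0.001, 0.008]]
wrist_force: [0.1, 1.2, 0.0]
gripper_width: 0.33
```

```bash
python3 - <<'E'
from h import *
st();snap("wrist","w13");go([.50,.34,.25],1.4)
E
```

```text
30.88 [0.5032 0.0022 0.237 ] F [0.1 1.2 0. ] w 0.33
[ 1.880e+01  9.200e+00 -1.530e+01  1.000e-01 -6.500e+01 -1.049e+02]
[[ 0.008 -0.068  0.998]
 [ 0.001  0.998  0.068]
 [-1.     0.001  0.008]]
-> [0.5  0.34 0.25] 1.4 shift [-1.22 33.22  2.16] turn [ 0.28  0.05 -0.02]
```

View pics/w13.png

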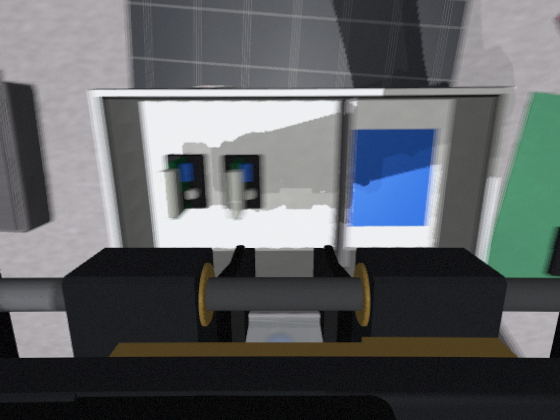

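Two cassettes are upright at (185,180) and (243,180). I'll go for the third.

Request:
play_rows --plan '[[[-1,6,0,0,0,0],[-1,12,0,0.1,0,0],[-1,18,1,0.2,0,0],[-1,24,2,0.3,0,0],[-1,30,3,0.3,0,0]]]'

```text
time_s: 31.55
tcp_pos: [0.5091, 0.3063, 0.2428]
ee_rot: [[-0.0, -0.02, 1.0], [-0.0, 1.0, 0.02], [-1.0, -0.0, -0.0]]
wrist_force: [0.8, 0.3, -0.3]
gripper_width: 0.329
```

Request:
play_rows --plan '[[[0,3,2,0,0,0],[0,4,5,0,0,0],[0,4,5,0,0,0],[0,4,5,0,0,0]]]' --hand 0.45

```text
time_s: 32.05
tcp_pos: [0.5582, 0.3449, 0.2423]
ee_rot: [[-0.001, -0.02, 1.0], [-0.001, 1.0, 0.02], [-1.0, -0.001, -0.001]]
wrist_force: [-1.3, 1.1, -0.2]
gripper_width: 0.448
```

```bash
python3 - <<'E'
from h import *
st();snap("wrist","w14");a=blocks("w14",box=(.38,.66,.2,.42))
for x in a: go([*x[0],.050],x[2])
E
```

```text
32.05 [0.5582 0.3449 0.2423] F [-1.3  1.1 -0.2] w 0.448
[  45.8   24.5    7.1   -0.   -72.7 -134.7]
[[-0.001 -0.02   1.   ]
 [-0.001  1.     0.02 ]
 [-1.    -0.001 -0.001]]
w14 px [280.4 202.4] c [0.5643 0.3424] size [0.011 0.043] ang 1.2 z 0.0753
-> [0.5643 0.3424 0.05  ] 1.2 shift [19.28 -0.24  0.63] turn [-0.01 -0.    0.  ]
```

View pics/w14.png

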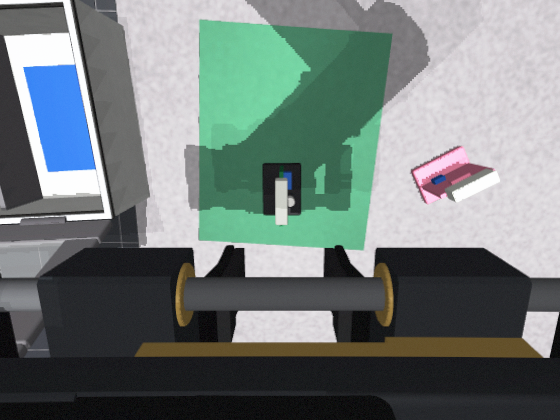

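Request:
play_rows --plan '[[[4,-0.2,0.6,0,0,0],[9,-0.2,0.6,0,0,0],[14,-0.2,0.6,0,0,0],[17,-0.2,0.6,0,0,0],[19.2,-0.2,0.6,0,0,0]]]'

```text
time_s: 32.72
tcp_pos: [0.5637, 0.3425, 0.0499]
ee_rot: [[-0.001, -0.02, 1.0], [-0.001, 1.0, 0.02], [-1.0, -0.001, -0.001]]
wrist_force: [0.7, 0.7, -0.7]
gripper_width: 0.452
```

Request:
play_rows --plan '[[[0,0,0,0,0,0],[0,0,0,0,0,0],[0,0,0,0,0,0],[0,0,0,0,0,0],[0,0,0,0,0,0]]]'

```text
time_s: 33.35
tcp_pos: [0.5648, 0.3436, 0.0514]
ee_rot: [[0.001, -0.02, 1.0], [0.001, 1.0, 0.02], [-1.0, 0.001, 0.001]]
wrist_force: [-0.2, 0.2, 0.2]
gripper_width: 0.452
```

Request:
play_rows --plan '[[[0,0,0,0,0,0],[0,0,0,0,0,0],[0,0,0,0,0,0],[0,0,0,0,0,0],[0,0,0,0,0,0]]]' --hand 0

```text
time_s: 33.98
tcp_pos: [0.5646, 0.3433, 0.0507]
ee_rot: [[-0.0, -0.02, 1.0], [-0.0, 1.0, 0.02], [-1.0, -0.0, -0.0]]
wrist_force: [-0.0, -0.4, -0.4]
gripper_width: 0.137
```

Request:
play_rows --plan '[[[-2,0,0,0,0,0],[-5,0,0,0,0,0],[-10,0,-1,0,0,0],[-15,0,-3,0,0,0],[-17,-4,-6,0,0,0]]]'

```text
time_s: 34.6
tcp_pos: [0.5065, 0.3044, 0.2238]
ee_rot: [[0.005, -0.022, 1.0], [0.004, 1.0, 0.022], [-1.0, 0.004, 0.005]]
wrist_force: [-0.4, -1.2, -1.4]
gripper_width: 0.137
```

```bash
python3 - <<'E'
from h import *
st();go([.4998,.0157,.22],4.2)
E
```

```text
34.6 [0.5065 0.3044 0.2238] F [-0.4 -1.2 -1.4] w 0.137
[ 4.670e+01  1.850e+01 -4.700e+00  1.000e-01 -6.640e+01 -1.355e+02]
[[ 0.005 -0.022  1.   ]
 [ 0.004  1.     0.022]
 [-1.     0.004  0.005]]
-> [0.4998 0.0157 0.22  ] 4.2 shift [  0.26 -28.85  -1.31] turn [-0.29  0.03 -0.02]
```

Request:
play_rows --plan '[[[0,-5,-0.3,-0.1,0,0],[0,-11,-0.6,-0.2,0,0],[0,-17,-0.9,-0.3,0,0],[0,-23,-1.2,-0.3,0,0],[0,-28,-1.5,-0.3,0,0]]]'

```text
time_s: 35.22
tcp_pos: [0.4953, 0.02, 0.2209]
ee_rot: [[0.0, -0.072, 0.997], [0.0, 0.997, 0.072], [-1.0, 0.0, 0.0]]
wrist_force: [1.1, -0.4, -0.6]
gripper_width: 0.134
```

Request:
play_rows --plan '[[[0,0,0,0,0,0],[0,0,0,0,0,0],[0,0,0,0,0,0]]]'

```text
time_s: 35.6
tcp_pos: [0.4962, 0.0229, 0.2208]
ee_rot: [[-0.0, -0.074, 0.997], [0.0, 0.997, 0.074], [-1.0, 0.0, -0.0]]
wrist_force: [0.3, 0.4, -1.4]
gripper_width: 0.138
```

```bash
python3 - <<'E'
from h import *
st();go([.4998,.0157,.058],4.2)
E
```

```text
35.6 [0.4962 0.0229 0.2208] F [ 0.3  0.4 -1.4] w 0.138
[  21.4    9.6  -17.3   -0.   -63.2 -107.2]
[[-0.    -0.074  0.997]
 [ 0.     0.997  0.074]
 [-1.     0.    -0.   ]]
-> [0.4998 0.0157 0.058 ] 4.2 shift [16.28 -0.75  0.31] turn [ 0. -0. -0.]
```

Request:
play_rows --plan '[[[1,-0.7,0.3,0,0,0],[6,-0.7,0.3,0,0,0],[11,-0.7,0.3,0,0,0],[14,-0.7,0.3,0,0,0],[15.8,-0.7,0.3,0,0,0]]]'

```text
time_s: 36.22
tcp_pos: [0.4985, 0.0151, 0.0603]
ee_rot: [[-0.004, -0.073, 0.997], [-0.001, 0.997, 0.073], [-1.0, -0.001, -0.004]]
wrist_force: [1.1, -1.4, -0.9]
gripper_width: 0.132
```

Request:
play_rows --plan '[[[0.2,0,0,0,0,0],[0.3,0,0,0,0,0],[0.4,0,0,0,0,0],[0.5,0,0,0,0,0],[0.5,0,0,0,0,0]]]'

```text
time_s: 36.85
tcp_pos: [0.4997, 0.0153, 0.0583]
ee_rot: [[0.001, -0.072, 0.997], [0.0, 0.997, 0.072], [-1.0, 0.0, 0.001]]
wrist_force: [-0.3, -0.1, -2.1]
gripper_width: 0.136
```

Request:
play_rows --plan '[[[0.1,0,0,0,0,0],[0.2,0,0,0,0,0],[0.3,0,0,0,0,0],[0.3,0,0,0,0,0]]]'

```text
time_s: 37.35
tcp_pos: [0.4997, 0.0151, 0.0555]
ee_rot: [[0.0, -0.073, 0.997], [-0.0, 0.997, 0.073], [-1.0, -0.0, 0.0]]
wrist_force: [-2.1, -1.3, 4.6]
gripper_width: 0.136
```

Request:
play_rows --plan '[[[0,0,0,0,0,0],[0,0,0,0,0,0],[0,0,0,0,0,0],[0,0,0,0,0,0]]]' --hand 0.33

```text
time_s: 37.85
tcp_pos: [0.4996, 0.0153, 0.0548]
ee_rot: [[-0.0, -0.072, 0.997], [0.0, 0.997, 0.072], [-1.0, 0.0, -0.0]]
wrist_force: [0.3, -0.8, -0.3]
gripper_width: 0.324
```

Request:
play_rows --plan '[[[-2,0,0,0,0,0],[-6,0,0,0,0,0],[-12,0,0,0,0,0],[-18,0,0,0,0,0],[-24,-3,0,0,0,0]]]'

```text
time_s: 38.48
tcp_pos: [0.5015, -0.0121, 0.2932]
ee_rot: [[0.001, -0.075, 0.997], [0.001, 0.997, 0.075], [-1.0, 0.0, 0.002]]
wrist_force: [1.1, 0.2, 0.5]
gripper_width: 0.331
```

Request:
play_rows --plan '[[[-2,-5,-1,0,0,0],[-2,-11,-1,0,0,0],[-2,-17,-2,0,0,0],[-2,-23,-2,0,0,0],[-2,-29,-3,0,0,0]]]'

```text
time_s: 39.1
tcp_pos: [0.4926, -0.3059, 0.3104]
ee_rot: [[-0.0, -0.073, 0.997], [0.0, 0.997, 0.073], [-1.0, 0.0, 0.0]]
wrist_force: [0.1, 0.1, 0.5]
gripper_width: 0.327
```

Request:
play_rows --plan '[[[0,-3,0,0,0,0],[0,-3,0,0,0,0],[0,-3,0,0,0,0]]]'

```text
time_s: 39.48
tcp_pos: [0.4946, -0.3335, 0.3105]
ee_rot: [[-0.0, -0.072, 0.997], [0.001, 0.997, 0.072], [-1.0, 0.001, -0.0]]
wrist_force: [-0.0, -0.1, 0.2]
gripper_width: 0.327
```

```bash
python3 - <<'E'
from h import *
st();snap("wrist","w15");snap("top","t15");snap("scene","s15")
E
```

```text
39.48 [ 0.4946 -0.3335  0.3105] F [-0.  -0.1  0.2] w 0.327
[-18.5  16.6   5.   -0.  -78.4 -67.4]
[[-0.    -0.072  0.997]
 [ 0.001  0.997  0.072]
 [-1.     0.001 -0.   ]]
```

View pics/w15.png

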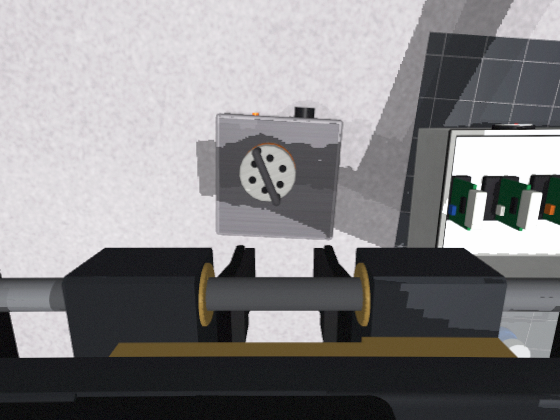

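View pics/t15.png

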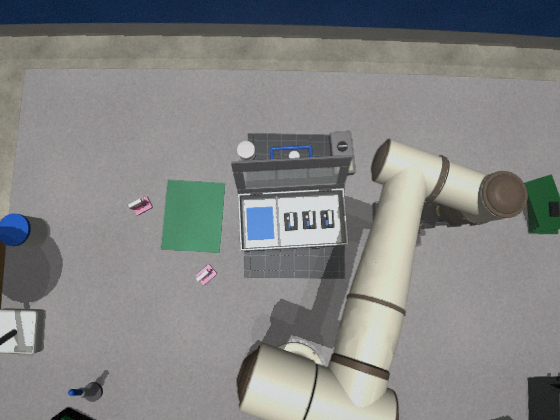

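```bash
python3 - <<'E'
from h import *
C,im,d=load("w15");P=cloud(C,d)
m=(P[...,2]>.118)&(P[...,2]<.15)&(P[...,0]>.38)&(P[...,0]<.6)&(P[...,1]<-.25)&(P[...,1]>-.45)
m=m.astype(np.uint8);m[235:]=0
ys,xs=np.nonzero(m);print(len(xs),np.percentile(P[m>0][:,2],[5,50,95]))
def bar(C,m,z):
    ys,xs=np.nonzero(m);W=onz(C,np.c_[xs,ys],z)[:,:2].astype(np.float32);rc=cv2.minAreaRect(W);b=cv2.boxPoints(rc);e=max([b[1]-b[0],b[2]-b[1]],key=np.linalg.norm)
    print("bar",rc[0],rc[1],np.degrees(np.arctan2(e[1],e[0])),cv2.minAreaRect(np.c_[xs,ys].astype(np.float32))[0])
bar(C,m,.132)
q=P[(P[...,2]>.095)&(P[...,2]<.115)&(abs(P[...,0]-.48)<.06)&(abs(P[...,1]+.35)<.06)];print("can top",np.median(q,0))
m2=((P[...,2]>.098)&(P[...,2]<.113)&(abs(P[...,0]-.48)<.06)&(abs(P[...,1]+.35)<.06)).astype(np.uint8)
m2[235:]=0
ys,xs=np.nonzero(m2);W=onz(C,np.c_[xs,ys],.105)[:,:2].astype(np.float32);print("top circle",cv2.minEnclosingCircle(W))
E
```

```text
491 [0.13018665 0.13264532 0.1341653 ]
bar (0.48001962900161743, -0.35136091709136963) (0.059402912855148315, 0.008578254841268063) 26.115742 (265.3609619140625, 176.7662811279297)
can top [ 0.47935196 -0.35006506  0.10443882]
top circle ((0.48024705052375793, -0.3514569401741028), 0.029687171801924706)
```

Request:
play_rows --plan '[[[3,-1.5,-2,0,0,0],[7,-1.5,-2,0,0,0],[7,-1.5,-2,0,0,0],[7,-1.5,-2,0,0,0]]]'

```text
time_s: 40.12
tcp_pos: [0.477, -0.3504, 0.2427]
ee_rot: [[0.002, -0.074, 0.997], [-0.002, 0.997, 0.074], [-1.0, -0.002, 0.002]]
wrist_force: [0.9, -0.4, -0.1]
gripper_width: 0.331
```

```bash
python3 - <<'E'
from h import *
st();C,im,d=snap("wrist","w16");P=cloud(C,d)
m=((P[...,2]>.118)&(P[...,2]<.15)&(P[...,0]>.38)&(P[...,0]<.6)&(P[...,1]<-.25)&(P[...,1]>-.45)).astype(np.uint8);m[240:]=0
ys,xs=np.nonzero(m);W=onz(C,np.c_[xs,ys],.132)[:,:2].astype(np.float32);rc=cv2.minAreaRect(W);b=cv2.boxPoints(rc);e=max([b[1]-b[0],b[2]-b[1]],key=np.linalg.norm)
print("bar",rc[0],rc[1],np.degrees(np.arctan2(e[1],e[0])),np.median(P[m>0],0))
C0,_,d0=load("w15");P0=cloud(C0,d0);m0=((P0[...,2]>.118)&(P0[...,2]<.15)&(P0[...,0]>.38)&(P0[...,0]<.6)&(P0[...,1]<-.25)&(P0[...,1]>-.45)).astype(np.uint8);m0[235:]=0
f=lambda m:cv2.minAreaRect(np.argwhere(m)[:,::-1].astype(np.float32))[0]
print("tri",tri([(C,f(m)),(C0,f(m0))]),f(m),f(m0))
E
```

```text
40.12 [ 0.477  -0.3504  0.2427] F [ 0.9 -0.4 -0.1] w 0.331
[-20.6  18.   -2.7   0.1 -69.2 -65.2]
[[ 0.002 -0.074  0.997]
 [-0.002  0.997  0.074]
 [-1.    -0.002  0.002]]
bar (0.47688746452331543, -0.35264092683792114) (0.055549196898937225, 0.008834547363221645) 25.990252 [ 0.4760492  -0.3534013   0.13256859]
tri [ 0.48451858 -0.35289233  0.10045306] (279.9593505859375, 209.24884033203125) (265.3609619140625, 176.7662811279297)
```

View pics/w16.png

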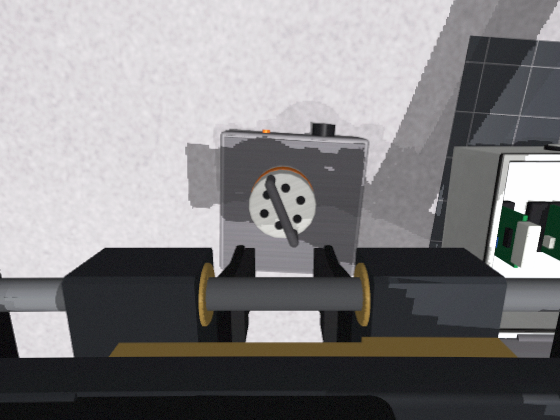

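```bash
python3 - <<'E'
from h import *
go([.480,-.3514,.111],26)
E
```

```text
-> [ 0.48   -0.3514  0.111 ] 26 shift [13.21 -0.07  0.23] turn [-2.18  0.01  0.02]
```

Request:
play_rows --plan '[[[0,0,0.2,-0.8,0,0],[2,0,0.2,-1.6,0,0],[5,0,0.2,-2.2,0,0],[7,0,0.2,-2.2,0,0],[7,0,0.2,-2.2,0,0]]]'

```text
time_s: 40.8
tcp_pos: [0.4781, -0.35, 0.1709]
ee_rot: [[-0.001, -0.441, 0.897], [0.0, 0.897, 0.441], [-1.0, 0.0, -0.001]]
wrist_force: [-0.4, -0.2, 0.3]
gripper_width: 0.33
```

```bash
python3 - <<'E'
from h import *
st();go([.480,-.3514,.111],26);C,im,d=snap("wrist","w17")
E
```

```text
40.8 [ 0.4781 -0.35    0.1709] F [-0.4 -0.2  0.3] w 0.33
[-20.6  21.3  -8.6   0.  -60.2 -43.3]
[[-0.001 -0.441  0.897]
 [ 0.     0.897  0.441]
 [-1.     0.    -0.001]]
-> [ 0.48   -0.3514  0.111 ] 26 shift [ 5.99 -0.21  0.11] turn [ 0.02 -0.   -0.  ]
```

View pics/w17.png

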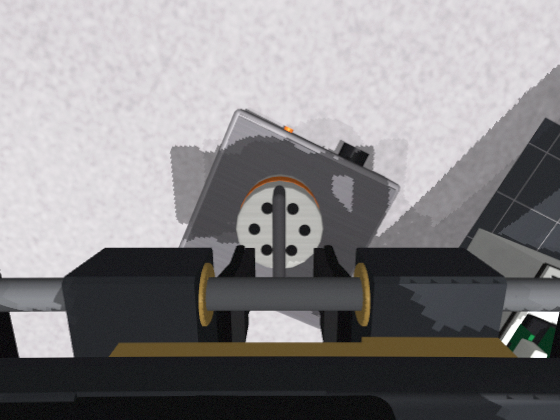

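The bar is aligned at column 279, between the fingers. Descend and grip.

Request:
play_rows --plan '[[[1.5,-0.2,0.1,0,0,0],[3.5,-0.2,0.1,0,0,0],[5.5,-0.2,0.1,0,0,0],[5.9,-0.2,0.1,0,0,0],[5.9,-0.2,0.1,0,0,0]]]'

```text
time_s: 41.48
tcp_pos: [0.4801, -0.3518, 0.1122]
ee_rot: [[0.001, -0.441, 0.898], [-0.001, 0.898, 0.441], [-1.0, -0.001, 0.0]]
wrist_force: [-0.0, 0.9, 0.6]
gripper_width: 0.328
```

Request:
play_rows --plan '[[[0,0,0,0,0,0],[0,0,0,0,0,0],[0,0,0,0,0,0],[0,0,0,0,0,0],[0,0,0,0,0,0]]]' --hand 0

```text
time_s: 42.1
tcp_pos: [0.4802, -0.352, 0.1123]
ee_rot: [[0.001, -0.441, 0.898], [-0.001, 0.898, 0.441], [-1.0, -0.001, 0.001]]
wrist_force: [0.1, -0.2, 1.6]
gripper_width: 0.077
```

Request:
play_rows --plan '[[[-0.5,0,0,0,0,0],[-1.5,0,0,0,0,0],[-3,0,0,0,0,0],[-3,0,0,0,0,0]]]'

```text
time_s: 42.6
tcp_pos: [0.4808, -0.352, 0.1438]
ee_rot: [[0.004, -0.441, 0.898], [-0.002, 0.898, 0.441], [-1.0, -0.003, 0.003]]
wrist_force: [-0.1, -0.1, -3.5]
gripper_width: 0.076
```

Request:
play_rows --plan '[[[-2,0,0,0,0,0],[-5,0,0,0.5,0,0],[-8,0,0,1,0,0],[-10,0,0,1.6,0,0],[-10,0,0,2.2,0,0]]]'

```text
time_s: 43.22
tcp_pos: [0.4804, -0.3519, 0.244]
ee_rot: [[0.004, -0.069, 0.998], [-0.002, 0.998, 0.069], [-1.0, -0.002, 0.004]]
wrist_force: [0.2, -0.1, -4.0]
gripper_width: 0.078
```

```bash
python3 - <<'E'
from h import *
st();go([.4874,.120,.244],4.2)
E
```

```text
43.23 [ 0.4804 -0.3519  0.244 ] F [ 0.2 -0.1 -4. ] w 0.078
[-20.7  18.2  -2.1   0.  -69.4 -65.4]
[[ 0.004 -0.069  0.998]
 [-0.002  0.998  0.069]
 [-1.    -0.002  0.004]]
-> [0.4874 0.12   0.244 ] 4.2 shift [-0.08 47.03  3.95] turn [-0.03  0.02  0.01]
```

Request:
play_rows --plan '[[[0,2,0.3,0,0,0],[0,6,0.8,0,0,0],[0,11,1.3,0,0,0],[0,16,1.8,0,0,0],[0,21,2.3,0,0,0]]]'

```text
time_s: 43.85
tcp_pos: [0.4866, -0.1381, 0.2414]
ee_rot: [[-0.001, -0.074, 0.997], [0.001, 0.997, 0.074], [-1.0, 0.001, -0.001]]
wrist_force: [0.6, 0.2, -3.4]
gripper_width: 0.08
```

Request:
play_rows --plan '[[[0,5,0.4,0,0,0],[0,10,0.8,0,0,0],[0,15,1.2,0,0,0],[0,20,1.6,0,0,0],[0,23,1.7,0,0,0]]]'

```text
time_s: 44.48
tcp_pos: [0.4867, 0.0928, 0.2415]
ee_rot: [[-0.001, -0.076, 0.997], [0.0, 0.997, 0.076], [-1.0, 0.001, -0.001]]
wrist_force: [0.6, 0.1, -3.5]
gripper_width: 0.079
```

Request:
play_rows --plan '[[[0,2,0,0,0,0],[0,3,0,0,0,0],[0,3,0,0,0,0],[0,3,0,0,0,0]]]'

```text
time_s: 44.98
tcp_pos: [0.4854, 0.1195, 0.2417]
ee_rot: [[-0.0, -0.072, 0.997], [-0.0, 0.997, 0.072], [-1.0, -0.0, -0.0]]
wrist_force: [-0.0, -0.4, -4.4]
gripper_width: 0.073
```

```bash
python3 - <<'E'
from h import *
st();go([.4874,.120,.07],4.2);snap("wrist","w18")
E
```

```text
44.98 [0.4854 0.1195 0.2417] F [-0.  -0.4 -4.4] w 0.073
[  32.5    9.   -14.9   -0.   -66.2 -118.4]
[[-0.    -0.072  0.997]
 [-0.     0.997  0.072]
 [-1.    -0.    -0.   ]]
-> [0.4874 0.12   0.07  ] 4.2 shift [17.17  0.04  0.21] turn [-0.01 -0.    0.  ]
```

View pics/w18.png

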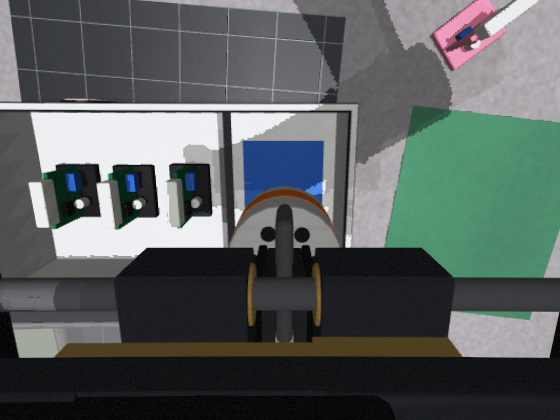

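Request:
play_rows --plan '[[[3,0,0.2,0,0,0],[7,0,0.2,0,0,0],[11,0,0.2,0,0,0],[14,0,0.2,0,0,0],[16,0,0.2,0,0,0]]]'

```text
time_s: 45.65
tcp_pos: [0.4873, 0.1191, 0.0804]
ee_rot: [[-0.002, -0.071, 0.997], [-0.001, 0.997, 0.071], [-1.0, -0.001, -0.002]]
wrist_force: [0.5, -0.1, -4.2]
gripper_width: 0.081
```

Request:
play_rows --plan '[[[0.2,0,0,0,0,0],[0.4,0,0,0,0,0],[0.5,0,0,0,0,0],[0.6,0,0,0,0,0],[0.6,0,0,0,0,0]]]'

```text
time_s: 46.28
tcp_pos: [0.4877, 0.1203, 0.0761]
ee_rot: [[0.001, -0.072, 0.997], [0.0, 0.997, 0.072], [-1.0, 0.0, 0.001]]
wrist_force: [-0.0, 0.1, -3.6]
gripper_width: 0.077
```

Request:
play_rows --plan '[[[0.2,0,0,0,0,0],[0.4,0,0,0,0,0],[0.6,0,0,0,0,0],[0.7,0,0,0,0,0],[0.7,0,0,0,0,0]]]'

```text
time_s: 46.9
tcp_pos: [0.4876, 0.1202, 0.0687]
ee_rot: [[-0.0, -0.072, 0.997], [-0.0, 0.997, 0.072], [-1.0, -0.0, -0.0]]
wrist_force: [-0.3, 0.5, -3.5]
gripper_width: 0.081
```

Request:
play_rows --plan '[[[0.05,0,0,0,0,0],[0.1,0,0,0,0,0],[0.15,0,0,0,0,0],[0.15,0,0,0,0,0]]]'

```text
time_s: 47.4
tcp_pos: [0.4876, 0.1202, 0.0673]
ee_rot: [[0.0, -0.072, 0.997], [-0.0, 0.997, 0.072], [-1.0, -0.0, -0.0]]
wrist_force: [-0.8, 0.6, -3.7]
gripper_width: 0.079
```

Request:
play_rows --plan '[[[0.05,0,0,0,0,0],[0.1,0,0,0,0,0],[0.1,0,0,0,0,0]]]'

```text
time_s: 47.78
tcp_pos: [0.4878, 0.1203, 0.0672]
ee_rot: [[0.001, -0.073, 0.997], [0.0, 0.997, 0.073], [-1.0, 0.0, 0.001]]
wrist_force: [-2.8, -0.7, 5.8]
gripper_width: 0.08
```

Contact with the floor. Release narrowly and rise.

Request:
play_rows --plan '[[[0,0,0,0,0,0],[0,0,0,0,0,0],[0,0,0,0,0,0],[0,0,0,0,0,0]]]' --hand 0.33

```text
time_s: 48.28
tcp_pos: [0.4877, 0.1202, 0.0662]
ee_rot: [[0.0, -0.072, 0.997], [-0.0, 0.997, 0.072], [-1.0, -0.0, 0.0]]
wrist_force: [0.0, 0.7, 0.4]
gripper_width: 0.319
```

Request:
play_rows --plan '[[[-1,0,0,0,0,0],[-4,0,0,0,0,0],[-9,0,0,0,0,0],[-15,0,0,0,0,0],[-21,0,0,0,0,0]]]'

```text
time_s: 48.9
tcp_pos: [0.4873, 0.1199, 0.2791]
ee_rot: [[0.001, -0.072, 0.997], [0.0, 0.997, 0.072], [-1.0, 0.0, 0.001]]
wrist_force: [1.1, 0.7, -0.2]
gripper_width: 0.335
```

```bash
python3 - <<'E'
from h import *
st();snap("wrist","w19");snap("scene","s19")
go([.694,.03,.34],94.2)
E
```

```text
48.9 [0.4873 0.1199 0.2791] F [ 1.1  0.7 -0.2] w 0.335
[  32.4    7.7  -11.     0.   -71.3 -118.3]
[[ 0.001 -0.072  0.997]
 [ 0.     0.997  0.072]
 [-1.     0.     0.001]]
-> [0.694 0.03  0.34 ] 94.2 shift [ -5.25 -10.57  19.65] turn [-9.    0.09  0.05]
```

View pics/w19.png

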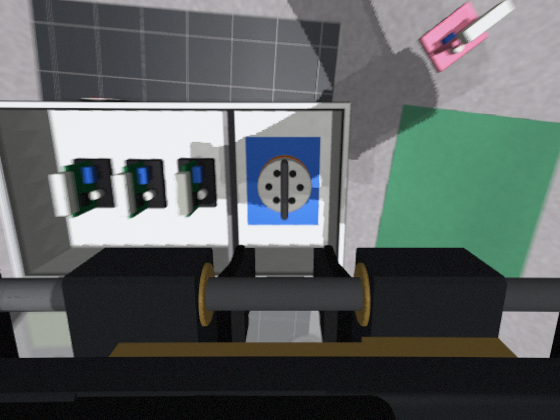

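View pics/s19.png

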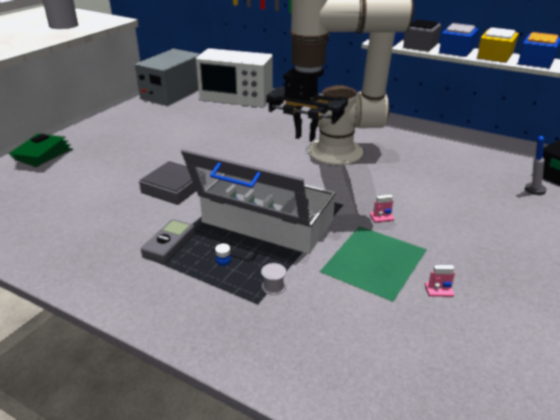

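The canister stands upright on the blue floor at (284,187), and all three cassettes are upright. Next, the lid handle.

Request:
play_rows --plan '[[[-4,0,1,-1,0,0],[-8,-2,5,-2,0,0],[-9,-5,10,-3,0,0],[-9,-8,15,-4,0,0],[-9,-10.5,20,-5,0,0]]]'

```text
time_s: 49.62
tcp_pos: [0.696, 0.0288, 0.3667]
ee_rot: [[0.001, -0.814, 0.581], [0.0, 0.581, 0.814], [-1.0, -0.0, 0.001]]
wrist_force: [0.7, 0.8, 0.9]
gripper_width: 0.326
```

Request:
play_rows --plan '[[[0,0,0,-1,0,0],[0,0,0,-2,0,0],[0,0,0,-3,0,0],[0,0,0,-4,0,0],[0,0,0,-4,0,0]]]' --hand 0.42

```text
time_s: 50.25
tcp_pos: [0.6945, 0.0299, 0.3662]
ee_rot: [[-0.0, -0.998, -0.07], [-0.0, -0.07, 0.998], [-1.0, 0.0, 0.0]]
wrist_force: [-0.0, -0.0, 0.3]
gripper_width: 0.421
```

```bash
python3 - <<'E'
from h import *
st();C,im,d=snap("wrist","w20");P=cloud(C,d);h=cv2.cvtColor(im,cv2.COLOR_BGR2HSV)
m=(h[...,0]>105)&(h[...,0]<128)&(h[...,1]>150)&(P[...,2]>.2)&(P[...,2]<.29)&(P[...,0]>.67)
Q=P[m]
for y in(-.02,0,.02):
    q=Q[(abs(Q[:,1]-y)<.004)]
    if len(q):print(y,len(q),np.median(q,0),q[:,2].max())
go([.696,.03,.2165],94.2)
E
```

```text
50.25 [0.6945 0.0299 0.3662] F [-0.  -0.   0.3] w 0.421
[ 15.8  26.8  27.9  -0.  -91.1 -11.7]
[[-0.    -0.998 -0.07 ]
 [-0.    -0.07   0.998]
 [-1.     0.     0.   ]]
-0.02 123 [ 0.6948846  -0.02001006  0.2419685 ] 0.2438149276081118
0 117 [ 6.93782689e-01 -1.75764624e-05  2.41784685e-01] 0.2437888464473008
0.02 108 [0.69237992 0.01987939 0.24177823] 0.24395865593715227
-> [0.696  0.03   0.2165] 94.2 shift [14.97 -0.15 -0.  ] turn [-0.02  0.   -0.  ]
```

View pics/w20.png

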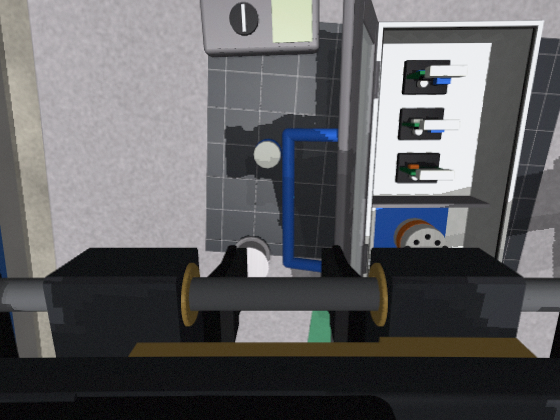

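Request:
play_rows --plan '[[[3,0,0,0,0,0],[7,0,0,0,0,0],[7,0,0,0,0,0],[7,0,0,0,0,0]]]' --hand 0.3

```text
time_s: 50.8
tcp_pos: [0.6955, 0.0298, 0.2982]
ee_rot: [[0.003, -0.997, -0.071], [-0.001, -0.071, 0.997], [-1.0, -0.003, -0.001]]
wrist_force: [-0.3, 0.1, 0.7]
gripper_width: 0.3
```

```bash
python3 - <<'E'
from h import *
st();snap("wrist","w21");go([.695,.03,.2195],94.2)
E
```

```text
50.8 [0.6955 0.0298 0.2982] F [-0.3  0.1  0.7] w 0.3
[ 15.8  27.3  19.3   0.1 -81.9 -11.7]
[[ 0.003 -0.997 -0.071]
 [-0.001 -0.071  0.997]
 [-1.    -0.003 -0.001]]
-> [0.695  0.03   0.2195] 94.2 shift [7.94 0.1  0.02] turn [-0.01 -0.    0.02]
```

View pics/w21.png

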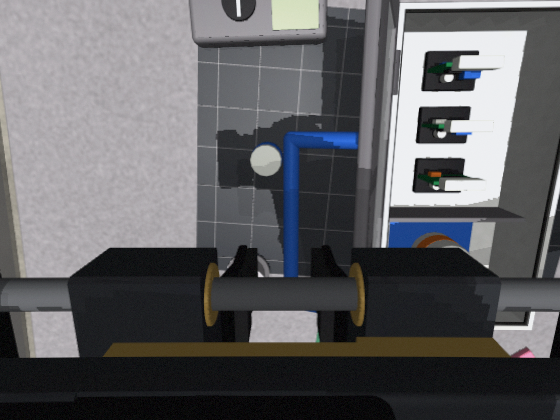

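Request:
play_rows --plan '[[[2,0.1,0,0,0,0],[4.5,0.1,0,0,0,0],[7,0.1,0,0,0,0],[7.9,0.1,0,0,0,0],[7.9,0.1,0,0,0,0]]]'

```text
time_s: 51.48
tcp_pos: [0.6942, 0.0298, 0.2183]
ee_rot: [[0.001, -0.997, -0.072], [-0.0, -0.072, 0.997], [-1.0, -0.001, -0.0]]
wrist_force: [-0.0, 1.1, 0.6]
gripper_width: 0.305
```

Request:
play_rows --plan '[[[0,0,0,0,0,0],[0,0,0,0,0,0],[0,0.2,0,0,0,0],[0,0.2,0,0,0,0],[0,0.2,0,0,0,0]]]' --hand 0

```text
time_s: 52.1
tcp_pos: [0.6912, 0.0296, 0.2187]
ee_rot: [[-0.0, -0.997, -0.072], [-0.0, -0.072, 0.997], [-1.0, 0.0, -0.0]]
wrist_force: [-5.1, 1.1, 5.6]
gripper_width: 0.104
```

```bash
python3 - <<'E'
from h import *
st()
a0=1.9
f=lambda a:np.array([168*np.sin(a)+50*np.cos(a),-168*np.cos(a)+50*np.sin(a)])
for a in np.arange(1.9,-.01,-.1):
    d=(f(a)-f(a0))/10;print(round(a,2),"toolx %.1f tooly %.1f"%(-d[0],-d[1]))
E
```

```text
52.1 [0.6912 0.0296 0.2187] F [-5.1  1.1  5.6] w 0.104
[ 15.8  28.8  10.8   0.  -72.  -11.7]
[[-0.    -0.997 -0.072]
 [-0.    -0.072  0.997]
 [-1.     0.    -0.   ]]
1.9 toolx -0.0 tooly -0.0
1.8 toolx -0.9 tooly 1.5
1.7 toolx -1.7 tooly 3.0
1.6 toolx -2.4 tooly 4.7
1.5 toolx -2.8 tooly 6.4
1.4 toolx -3.1 tooly 8.1
1.3 toolx -3.2 tooly 9.8
1.2 toolx -3.2 tooly 11.6
1.1 toolx -3.0 tooly 13.3
1.0 toolx -2.6 tooly 15.0
0.9 toolx -2.0 tooly 16.7
0.8 toolx -1.3 tooly 18.3
0.7 toolx -0.4 tooly 19.8
0.6 toolx 0.7 tooly 21.2
0.5 toolx 1.8 tooly 22.5
0.4 toolx 3.1 tooly 23.7
0.3 toolx 4.5 tooly 24.7
0.2 toolx 6.0 tooly 25.6
0.1 toolx 7.6 tooly 26.4
-0.0 toolx 9.3 tooly 27.0
```

Close along the arc.

Request:
play_rows --plan '[[[-0.9,1.5,0,0,0,0],[-1.7,3.0,0,0,0,0],[-2.4,4.7,0,0,0,0],[-2.8,6.4,0,0,0,0],[-3.1,8.1,0,0,0,0]]]'

```text
time_s: 52.72
tcp_pos: [0.6139, 0.0241, 0.2513]
ee_rot: [[0.012, -0.997, -0.073], [0.001, -0.073, 0.997], [-1.0, -0.012, 0.0]]
wrist_force: [4.6, -0.9, 2.0]
gripper_width: 0.099
```

Request:
play_rows --plan '[[[-0.1,1.7,0,0,0,0],[-0.1,3.5,0,0,0,0],[0.1,5.2,0,0,0,0],[0.5,6.9,0,0,0,0],[1.1,8.6,0,0,0,0]]]'

```text
time_s: 53.35
tcp_pos: [0.527, 0.018, 0.2397]
ee_rot: [[0.009, -0.997, -0.073], [0.001, -0.073, 0.997], [-1.0, -0.009, 0.001]]
wrist_force: [1.7, 1.1, 3.5]
gripper_width: 0.103
```

```bash
python3 - <<'E'
from h import *
s=st();p=s["tcp_pos"];print("bar rel hinge",np.round((p-[.590,.0203,.0955-.019])@np.array([[.9973,0],[.0732,0],[0,1]]),4))
E
```

```text
53.35 [0.527  0.018  0.2397] F [1.7 1.1 3.5] w 0.103
[ 19.7  11.5 -12.    0.1 -66.  -15.5]
[[ 0.009 -0.997 -0.073]
 [ 0.001 -0.073  0.997]
 [-1.    -0.009  0.001]]
bar rel hinge [-0.063   0.1632]
```

Request:
play_rows --plan '[[[0.7,1.6,0,0,0,0],[1.6,3.1,0,0,0,0],[2.7,4.5,0,0,0,0],[3.8,5.8,0,0,0,0],[5.1,7.0,0,0,0,0]]]'

```text
time_s: 53.98
tcp_pos: [0.4567, 0.013, 0.1874]
ee_rot: [[0.006, -0.997, -0.073], [0.002, -0.073, 0.997], [-1.0, -0.006, 0.001]]
wrist_force: [4.5, -1.1, -0.6]
gripper_width: 0.097
```

Request:
play_rows --plan '[[[0.7,0.5,0,0,0,0],[1.4,1.0,0,0,0,0],[2.1,1.5,0,0,0,0],[2.6,1.8,0,0,0,0],[2.9,1.9,0,0,0,0]]]'

```text
time_s: 54.6
tcp_pos: [0.4363, 0.0114, 0.157]
ee_rot: [[-0.0, -0.997, -0.072], [0.0, -0.072, 0.997], [-1.0, 0.0, 0.0]]
wrist_force: [1.1, 3.0, 1.6]
gripper_width: 0.098
```

```bash
python3 - <<'E'
from h import *
s=st();p=s["tcp_pos"];print("bar rel hinge",np.round((p-[.590,.0203,.0955-.019])@np.array([[.9973,0],[.0732,0],[0,1]]),4))
E
```

```text
54.6 [0.4363 0.0114 0.157 ] F [1.1 3.  1.6] w 0.098
[ 23.    7.3 -30.3  -0.  -52.4 -18.8]
[[-0.    -0.997 -0.072]
 [ 0.    -0.072  0.997]
 [-1.     0.     0.   ]]
bar rel hinge [-0.1539  0.0805]
```

Request:
play_rows --plan '[[[0.4,0.2,0,0,0,0],[0.8,0.45,0,0,0,0],[1.2,0.6,0,0,0,0],[1.6,0.8,0,0,0,0],[2.0,1.0,0,0,0,0]]]'

```text
time_s: 55.22
tcp_pos: [0.4274, 0.0108, 0.1374]
ee_rot: [[0.002, -0.997, -0.073], [0.001, -0.073, 0.997], [-1.0, -0.003, 0.0]]
wrist_force: [5.0, 2.8, 1.3]
gripper_width: 0.103
```

Request:
play_rows --plan '[[[0.2,0.1,0,0,0,0],[0.4,0.15,0,0,0,0],[0.6,0.2,0,0,0,0],[0.8,0.3,0,0,0,0],[0.9,0.3,0,0,0,0]]]'

```text
time_s: 55.85
tcp_pos: [0.4242, 0.0105, 0.1284]
ee_rot: [[0.002, -0.997, -0.072], [0.0, -0.072, 0.997], [-1.0, -0.002, 0.0]]
wrist_force: [4.2, 3.0, -0.1]
gripper_width: 0.098
```

Request:
play_rows --plan '[[[0.1,0.05,0,0,0,0],[0.2,0.1,0,0,0,0],[0.3,0.1,0,0,0,0],[0.3,0.1,0,0,0,0]]]'

```text
time_s: 56.35
tcp_pos: [0.4232, 0.0105, 0.1254]
ee_rot: [[0.002, -0.997, -0.072], [0.001, -0.072, 0.997], [-1.0, -0.002, 0.0]]
wrist_force: [4.5, 3.0, 0.9]
gripper_width: 0.097
```

Request:
play_rows --plan '[[[0.1,0,0,0,0,0],[0.2,0,0,0,0,0],[0.3,0,0,0,0,0],[0.3,0,0,0,0,0]]]'

```text
time_s: 56.85
tcp_pos: [0.4222, 0.0104, 0.122]
ee_rot: [[-0.0, -0.997, -0.072], [0.0, -0.072, 0.997], [-1.0, 0.0, 0.0]]
wrist_force: [3.2, 3.8, 0.0]
gripper_width: 0.098
```

Request:
play_rows --plan '[[[0.1,0,0,0,0,0],[0.2,0,0,0,0,0],[0.2,0,0,0,0,0]]]'

```text
time_s: 57.22
tcp_pos: [0.4222, 0.0103, 0.1217]
ee_rot: [[-0.0, -0.997, -0.073], [-0.0, -0.073, 0.997], [-1.0, 0.0, -0.0]]
wrist_force: [-1.9, 6.1, 14.2]
gripper_width: 0.097
```

```bash
python3 - <<'E'
from h import *
st();snap("scene","s22");C,im,d=snap("top","t22");snap("wrist","w22")
P=cloud(C,d)
cv2.imwrite("pics/s22c.png",cv2.resize(load("s22")[1][130:270,160:370],None,fx=3.5,fy=3.5,interpolation=cv2.INTER_CUBIC))
E
```

```text
57.23 [0.4222 0.0103 0.1217] F [-1.9  6.1 14.2] w 0.097
[ 23.6   8.7 -34.9   0.  -46.4 -19.5]
[[-0.    -0.997 -0.073]
 [-0.    -0.073  0.997]
 [-1.     0.    -0.   ]]
```

View pics/s22c.png

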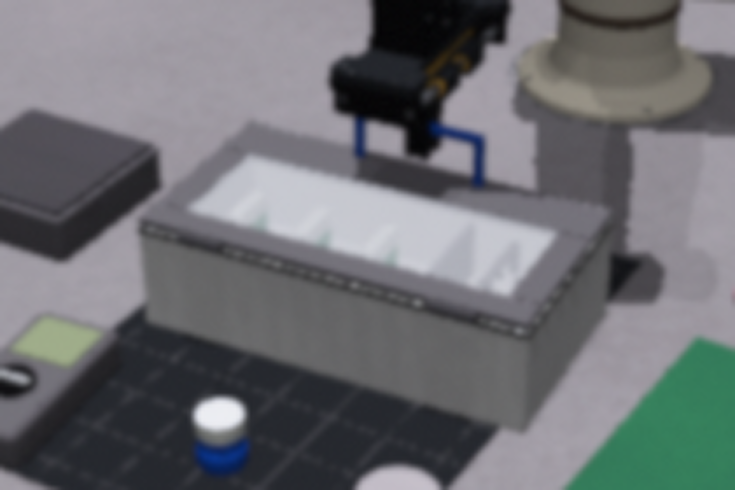

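View pics/w22.png

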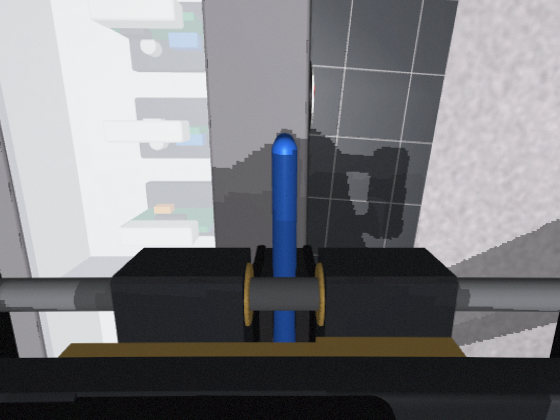

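The lid now presses on the rim (14 N, no further travel). Let go and rise clear.

Request:
play_rows --plan '[[[0,0,0,0,0,0],[0,0,0,0,0,0],[0,0,0,0,0,0],[0,0,0,0,0,0],[0,0,0,0,0,0]]]' --hand 0.5

```text
time_s: 58.0
tcp_pos: [0.4221, 0.01, 0.12]
ee_rot: [[-0.001, -0.997, -0.072], [-0.0, -0.072, 0.997], [-1.0, 0.001, -0.0]]
wrist_force: [-0.6, 0.1, -0.9]
gripper_width: 0.486
```

Request:
play_rows --plan '[[[-2,0,0,0,0,0],[-6,0,0,0,0,0],[-12,0,0,0,0,0],[-17,2,0,0,0,0],[-17,8,0,0,0,0]]]'

```text
time_s: 58.62
tcp_pos: [0.3452, 0.0054, 0.294]
ee_rot: [[0.007, -0.997, -0.071], [0.002, -0.071, 0.997], [-1.0, -0.008, 0.002]]
wrist_force: [-0.8, 0.8, 0.1]
gripper_width: 0.502
```

Request:
play_rows --plan '[[[0,0,-5,0,0,0],[0,0,-11,0,0,0],[0,0,-17,0,0,0],[0,0,-23,0,0,0],[0,0,-23,0,0,0]]]'

```text
time_s: 59.25
tcp_pos: [0.3584, -0.2283, 0.2895]
ee_rot: [[-0.002, -0.998, -0.064], [0.0, -0.064, 0.998], [-1.0, 0.002, 0.0]]
wrist_force: [-0.0, -0.4, -0.5]
gripper_width: 0.502
```

```bash
python3 - <<'E'
from h import *
st();snap("scene","s23");C,im,d=snap("top","t23")
P=cloud(C,d);P0=cloud(C,load("top0")[2])
for p in [(243,220),(243,242),(280,242),(347,238),(295,196),(260,238),(330,236)]: print(p,np.round(P[p[1],p[0]],3),np.round(P0[p[1],p[0]],3))
h=cv2.cvtColor(im,cv2.COLOR_BGR2HSV)
m=(h[...,0]>105)&(h[...,0]<128)&(h[...,1]>150)&(P[...,2]>.13)&(P[...,2]<.2);print(m.sum(),np.nanmedian(P[m],0))
o=cv2.resize(np.hstack([load("top0")[1][120:300,110:440],im[120:300,110:440]]),None,fx=1.2,fy=1.6,interpolation=cv2.INTER_CUBIC);cv2.imwrite("pics/cmp.png",o)
E
```

```text
59.25 [ 0.3584 -0.2283  0.2895] F [-0.  -0.4 -0.5] w 0.502
[-10.4  -0.7 -18.6   0.  -72.2  14.1]
[[-0.002 -0.998 -0.064]
 [ 0.    -0.064  0.998]
 [-1.     0.002  0.   ]]
(243, 220) [0.493 0.168 0.109] [0.493 0.168 0.107]
(243, 242) [0.425 0.167 0.107] [0.425 0.167 0.104]
(280, 242) [0.425 0.052 0.148] [0.425 0.052 0.148]
(347, 238) [ 0.417 -0.062  0.627] [ 0.442 -0.159  0.101]
(295, 196) [0.573 0.006 0.103] [0.573 0.006 0.103]
(260, 238) [0.438 0.114 0.102] [0.438 0.114 0.106]
(330, 236) [ 0.42  -0.031  0.631] [ 0.447 -0.105  0.105]
109 [0.41925    0.04290137 0.15167228]
```

View pics/cmp.png

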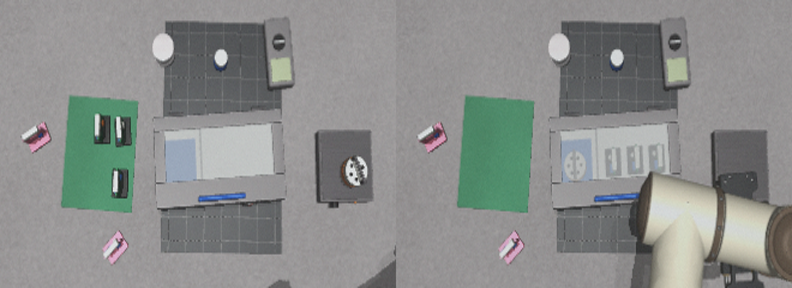

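View pics/s23.png

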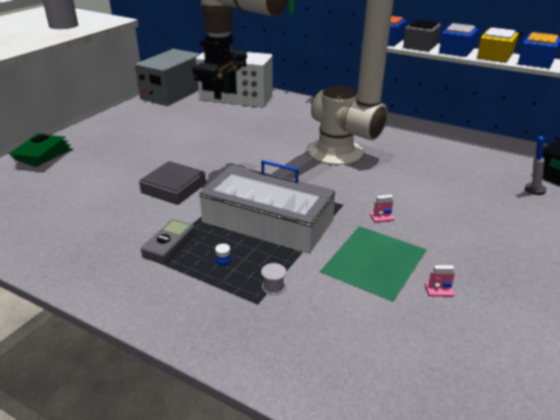

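The before/after views match: the lid lies flat, with its depth and handle position equal to the start. Through it, the canister is upright in the blue bay with three cassettes beside it, and the bystanders haven't moved. Handing in.

```bash
python3 - <<'E'
from h import *
print(r.finish_job())
E
```

```text
the job is handed in; nothing more can be done
None
```

The job is done and was handed in at about 59 s of the 210 s allowed; the hand-in gives no verdict.

- **Lid test and opening:** I lifted the lid to about 0.9 rad and let go with the gripper backed off for about 2 s. The camera then put the lid at 0.905 rad, about where I left it. After that I opened it to its stop.
- **Cassettes:** There were three on the mat. I stood all three on the floor of the large bay, lowering each until it touched the floor, then releasing. None was knocked aside during the run.
- **Canister:** I set it down upright in the small blue-floored bay. It took about 6 N of contact and was not dropped.
- **Closing the lid:** I lowered the lid slowly until it pressed on the rim at about 14 N, then let go and moved the arm clear.

**Last checks:** The lid's depth and the handle match the starting picture to within a few mm. Through the lid, all four items stand upright in their bays. The spool, meter, flux jar and both pink look-alikes look unmoved.

**Checks that failed or disagreed:**
- Two-view triangulation of two cassettes and of the canister bar was spoiled because the fingers partly hid them. I used the depth images and the given heights instead, and floor contact later confirmed those heights.
- On closing, the gripper stopped about 4 mm lower than when it first gripped the handle, probably because the bar slipped in the pads.

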